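Pack the last dominoes into the latched case

TASK

First flip up the toggle latch on the front of the domino case until it stays open, and lift the lid fully open. Then square the three loose dominoes up in the board's far left corner, seen from the robot, so that they stand shoulder to shoulder and flush against both raised edges, and lift the squared row in one go. Set it down gently in the empty stretch of the case's far channel, upright, close together and square with the channel, and leave the lid open and the coffee cups and the sugar bowl where they are.

Things in the scene. Friction and masses are not known exactly. Their poses are not given: they have to be found in the camera images.
- case: Wooden domino case, fixed, left or right of the middle (the board on the other side). 174 (own x) x 194 (y) mm; walls 88 mm high, 8 mm thick; lid 14 mm thick on top (102 mm in all; its bar rises to 135 mm). Origin: middle of its underside; x away from the robot (turned up to 0.15 rad), y left, z up. Front face at x = -87 mm. Inner floor z = 44 mm, two 76 mm wide channels along y.
- bay (a point): Middle of the empty stretch of the far channel, on its floor (case 41, 36, 44 mm); axes as the case's. It is 106 mm long in y (26 mm for a finger at each end of the 54 mm row) and 76 mm wide in x (3 mm to spare before and behind the row). Sides: the case's far wall, 44 mm above this floor, and a rib 16 mm high towards the robot.
- packed (a point): Middle of the top of the dominoes already packed in the far channel (fixed, standing with x along the case's x, tops 36 mm above the floor, from y = -89 to -17 mm of the case). The near channel (centre line x = -41 mm) is filled likewise from y = -89 to +37 mm.
- lid_edge (a point): Middle of the lid's front edge on its underside, 176 mm from the hinge. The open lid leans 70 degrees up over the far channel, so a hand coming straight down there hits it: reach in leaning 25 to 40 degrees towards the robot, the fingers pointing down and away from it, closing along y. The row stays upright only if it was gripped with that same lean.
- latch_tip (a point): On the free end of the steel toggle lever, where to pinch it: 16 mm wide along the case's y, 4 mm thick. Shut, the lever points down and this point is 40 mm above the table and 20 mm in front of the case's front face; it moves with the lever. The lid's front edge is 62 mm above it, so a bulky hand should pinch across y leaning slightly (5 to 15 degrees) towards the robot.
- latch_pivot (a point): Axis of the lever (along the case's y), 80 mm above the table, 10 mm in front of the front face; latch_tip turns about it at a radius of 41 mm.
- latch (a joint): Toggle lever angle, rad: 0 shut (pointing down), growing as its free end swings towards the robot and up; stop at 1.9 (just above level). Over-centre spring, about 2 N at the tip: pulls shut below 0.8, open above 0.8 and then stays open. While shut, its wire bail holds the lid down; above 1.2 the bail is clear of the lid.
- lid_handle (a point): Middle of the lid's round brass bar (10 mm thick, 84 mm long along the case's y, free between posts at y = -36 and +36 mm), 28 mm above the lid; 140 mm from the hinge axis towards the robot and 42 mm above it when shut; it moves with the lid. The bar is 36 mm from the lid's front edge.
- lid_hinge (a point): Middle of the lid's hinge axis (along the case's y), on the case's far edge: case x = +87, z = 88 mm.
- lid (a joint): Lid angle, rad: 0 shut, growing as it opens, stop at 1.22 (70 degrees). Stiff friction hinge: stays where it is left; lifting takes about 6 N at the bar.
- board: Playing board, fixed: green baize floor in a light wooden frame, 220 x 220 mm. Floor at z = 6 mm; the raised edges are 12 mm wide and stand 8 mm above the floor (14 mm above the table). Origin: middle of its underside; x points away from the robot (turned by up to 0.2 rad), y left.
- corner (a point): Inner far left corner of the board's floor, where the far (+x) and left (+y) raised edges meet, at floor height; axes as the board's. A row squared here reaches from x = -70 to 0 and y = -54 to 0 mm in this frame.
- tile_1: First (leftmost) loose ivory domino, 70 (own x) x 18 (y) x 36 mm (z), about 45 g, standing on its long edge with z up; origin at the middle of its underside. It starts askew on the board, its x roughly along the board's x.
- tile_2: Second (middle) loose ivory domino, 70 (own x) x 18 (y) x 36 mm (z), about 45 g, standing on its long edge with z up; origin at the middle of its underside. It starts askew on the board, its x roughly along the board's x.
- tile_3: Third (rightmost) loose ivory domino, 70 (own x) x 18 (y) x 36 mm (z), about 45 g, standing on its long edge with z up; origin at the middle of its underside. It starts askew on the board, its x roughly along the board's x.
- cup_near: Small white handleless coffee cup with a red band, 62 mm wide at the rim, 50 mm high, near the middle of the table. Not to be disturbed.
- cup_far: A second cup like it, further from the robot. Not to be disturbed.
- sugar_bowl: Lidded metal sugar bowl, 90 mm across, 86 mm high, behind the cups. Not to be disturbed.
Things that resemble listed ones, but are neither listed nor needed, are in the scene too. What is shaped like the tile_2 but purple is not meant.

How it is judged:
By the outcome, as a careful person would: the job done as asked, in the order asked, and still so for the second after the job is handed in, with the robot touching nothing.
It also fails if it takes over 72 s, if anything falls off the work surface, if the arm or the gripper's body presses on something with over 40 N, if the wrist force passes 120 N, or if a joint passes its speed limit or range.

ROBOT

A 6-joint arm with a two-finger parallel gripper is mounted at the origin on the work surface. World frame = base frame: x ahead of the robot, y to its left, z up, the work surface at z = 0. Lengths are in m, angles in rad, forces in N, time in s.
With the tool pointing down it reaches from about 0.3 to 0.775 m from the base axis. Payload 14.6 kg.
Tool frame: the origin (TCP) lies at the very end of the fingers, on their centre line; the grasp point (between the pads) lies 19 mm behind it; z points along the fingers, y is the direction in which the jaws open and shut (so a half turn about z gives the same grasp; the last joint's range is limited). The gripper opens to 94 mm and grips with 3 to 60 N. Pads are 16 mm wide; open, the fingers measure 119 mm over their backs; the gripper's body (75 mm by 177 mm) begins 78 mm behind the grasp point.
Start: joints at [1.144, 0.3, 1.521, -0, 1.321, -0.067], TCP at [0.194, 0.515, 0.205] pointing down, gripper open.
Joint ranges: [-3.03, 3.03], [-0.79, 2.21], [0.23, 2.52], [-1.04, 4.18], [0, 3.07], [-2.55, 2.55]. Speed limits (rad/s): [2.22, 2.22, 2.57, 3.14, 3.14, 3.14].

INTERFACE

Orientations are given as [roll, pitch, yaw] about the fixed x, y, z axes, in that order (R = Rz(yaw) Ry(pitch) Rx(roll)).
In Python, from station import ctrl, vision, ticket gives the robot as it stands.
- The arm moves only by the tool step_arm, never from a script. Its argument "steps" is a list of rows, each an object of numbers: "x", "y", "z": the shift along the tool's x, y, z in m; "ax", "ay", "az": the turn, a rotation vector about the tool's x, y, z in degrees; "claw": the finger opening in m, from 0 to 0.094. A call has 1 to 5 rows; each row shifts and turns the pose as measured when the row begins, along the tool's axes as they then stand; what a row does not reach is not made up. A row lasts 1/12 s, in which the tool goes at most 41.7 mm and 7.16 degrees, less where a joint would pass 70% of its speed; a pose out of reach is approached as far as the arm can. A call with a gripper value outside its range is refused whole. The fingers move at their own pace and stop on an object; "grip_force" is the grip in N (left out, the last holds). Time passes only in rows, so rows that do not move let the fingers close. It gives the time, the measured TCP pose, the force and the opening at its end, in the units of the state.
- ctrl.get_obs(): the state, without advancing time (a new reading comes with each control period).
- vision.camera(name): name is "scene" or "top"; returns (picture, depth): 400x640x3 uint8, red, green, blue; 400x640 float32, m along the optical axis (not along the pixel's ray), 0 where there is no reading.
- vision.camera_params(name): a dict with "fov_y" (degrees; the focal length in pixels is half the picture's height over the tangent of half this angle, whatever the lens; pixels are square), "cx", "cy" (the principal point, pixels), "origin" and "attitude" of the camera in the world. Camera axes: x right, y up, looking along -z (the intrinsics and any distortion apply to the point x, -y, -z); pixel columns grow to the right and rows downward; lengths in m; the calibration is good to about 2 mm. A picture is of the moment at which its call begins. camera_params takes no time and is no camera call.
- ticket.hand_in(): hands the job in, once; it reports no verdict.
The state is a dict: "time_s": time; "qpos": joint angles; "joint_vel": joint speeds; "tau": joint torques, N m; "ee_pos": TCP position; "eef_rot": TCP orientation; "force": force on the tool from outside, world axes, zero at the start; "moment": the same for the moment, N m; "grip_width": finger opening in m.
Only numpy, scipy, OpenCV 4.12 (cv2) and the standard library are available. Lean on these libraries where they do the work, as an engineer would, in place of code of your own. Each camera call takes 0.05 s, during which the arm holds its last target.

## Working session

There is one attempt and no reset: what is moved stays moved. The work goes in short steps, Python scripts to look and compute and a tool call to move; the robot and the scene stay as the last step left them, time stands still between calls to the robot, and variables do not carry over. Pictures are saved under pics/ and viewed, and the job is handed in when it is done.

Besides the shell and the picture viewer there is one more tool, called as a command line: name --argument value ..., lists and objects as JSON in quotes. step_arm: Moves the arm, as the interface text tells. Its arguments: {"type":"object","properties":{"steps":{"type":"array"},"grip_force":{"type":"number"}},"required":["steps"]}

```bash
ls -la; mkdir -p pics
python3 - <<'E'
from station import ctrl, vision, ticket
import cv2, numpy as np
print(ctrl.get_obs())
for n in ("scene","top"):
    print(n, vision.camera_params(n))
    p,d=vision.camera(n)
    np.savez(f"pics/{n}0.npz",p=p,d=d)
    cv2.imwrite(f"pics/{n}0.png",p[:,:,::-1])
    print((d>0).mean(), d[d>0].min(), d.max())
E
```

```text
total 12
drwxr-xr-x  3 agent agent 4096 Dec  7 13:45 .
drwxr-xr-x 23 root  root  4096 Dec  7 13:45 ..
drwxr-xr-x  2 agent agent 4096 Dec  7 13:45 pics
{'time_s': 0.0, 'qpos': array([ 1.14438789e+00,  3.00476429e-01,  1.52157912e+00, -8.81346987e-06,
        1.32066694e+00, -6.66087588e-02]), 'joint_vel': array([ 1.50357092e-03, -1.52579632e-03,  8.50419704e-05,  1.37935155e-03,
        2.08551286e-03, -2.65527523e-04]), 'tau': array([-2.27492710e-03, -5.31806874e+01, -3.52742136e+01,  7.07335328e-02,
        2.43918621e-02, -1.22786423e-04]), 'ee_pos': array([0.19355199, 0.51454705, 0.20488423]), 'eef_rot': array([-3.14046475e+00, -6.66836454e-05,  2.78179512e+00]), 'force': array([-0.08708231,  0.38826642, -0.09638937]), 'moment': array([-0.0111938 ,  0.00713234,  0.02527693]), 'grip_width': 0.0941835310762932}
scene {'fov_y': 44.54386736645874, 'cx': 323.55224480790906, 'cy': 192.45105950181178, 'origin': array([ 1.38325712, -0.02623099,  0.86616339]), 'attitude': array([ 0.81581597, -0.0045174 ,  1.47132778])}
0.99578515625 0.83509153 3.3895838
top {'fov_y': 57.868925011355664, 'cx': 322.79658214828186, 'cy': 200.85273064720758, 'origin': array([0.39306406, 0.04546993, 0.86689518]), 'attitude': array([ 0.18687443,  0.02914054, -1.57440444])}
0.9962421875 0.51434016 1.8825543
```

View pics/scene0.png

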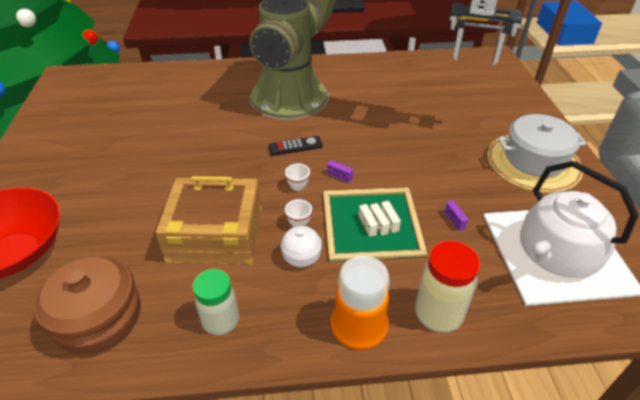

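View pics/top0.png

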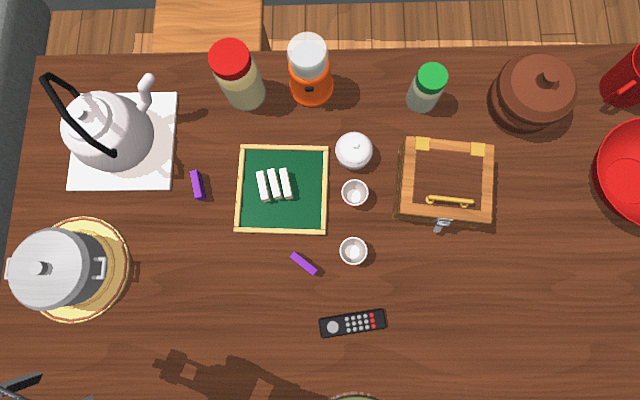

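```bash
cat > h.py <<'E'
import numpy as np, cv2
from scipy.spatial.transform import Rotation as R
from station import ctrl, vision, ticket
def cam(n):
    c=vision.camera_params(n); f=200/np.tan(np.radians(c['fov_y'])/2)
    return f,c['cx'],c['cy'],np.array(c['origin']),R.from_euler('xyz',c['attitude']).as_matrix()
def rays(n,uv):
    f,cx,cy,o,M=cam(n); uv=np.atleast_2d(uv).astype(float)
    d=np.c_[(uv[:,0]-cx)/f,-(uv[:,1]-cy)/f,-np.ones(len(uv))]
    return o,d@M.T
def onplane(n,uv,z):
    o,d=rays(n,uv); t=(z-o[2])/d[:,2]; return o+d*t[:,None]
def proj(n,P):
    f,cx,cy,o,M=cam(n); q=(np.atleast_2d(P)-o)@M
    return np.c_[cx+f*q[:,0]/-q[:,2], cy-f*q[:,1]/-q[:,2]]
def cloud(n,dep):
    v,u=np.mgrid[0:400,0:640]; o,d=rays(n,np.c_[u.ravel(),v.ravel()])
    return (o+d*dep.reshape(-1,1)).reshape(400,640,3)
def snap(n,tag,box=None,k=1):
    p,d=vision.camera(n); np.savez(f"pics/{n}{tag}.npz",p=p,d=d)
    im=p[:,:,::-1]
    if box: x0,y0,x1,y1=box; im=im[y0:y1,x0:x1]
    im=cv2.resize(im,None,fx=k,fy=k,interpolation=cv2.INTER_CUBIC)
    cv2.imwrite(f"pics/{n}{tag}.png",im); return p,d
def load(n,tag):
    z=np.load(f"pics/{n}{tag}.npz"); return z['p'],z['d']
def crop(n,tag,box,k,out):
    p,_=load(n,tag); x0,y0,x1,y1=box
    cv2.imwrite(f"pics/{out}.png",cv2.resize(p[y0:y1,x0:x1,::-1],None,fx=k,fy=k,interpolation=cv2.INTER_CUBIC))
E
python3 - <<'E'
from h import *
for n in("scene","top"):
    p,d=load(n,0); C=cloud(n,d); print(vision.camera_params(n).keys())
    for u,v in [(100,220),(300,120),(450,150),(480,360),(130,270),(200,320),(350,220),(540,300),(580,360)]:
        print(n,u,v,C[v,u].round(4),p[v,u])
crop("top",0,(225,130,345,240),6,"ctop_board"); crop("top",0,(385,125,505,240),6,"ctop_case")
crop("scene",0,(315,180,435,265),6,"csc_board"); crop("scene",0,(150,165,270,270),6,"csc_case")
E
```

```text
dict_keys(['fov_y', 'cx', 'cy', 'origin', 'attitude'])
scene 100 220 [ 0.5115 -0.4837 -0.0021] [137  87  49]
scene 300 120 [0.1399 0.0292 0.0016] [146  92  55]
scene 450 150 [3.262e-01 4.461e-01 4.000e-04] [144  91  53]
scene 480 360 [0.9592 0.3178 0.0027] [137  87  50]
scene 130 270 [ 6.763e-01 -3.814e-01  3.000e-04] [138  85  49]
scene 200 320 [ 0.8314 -0.2129  0.0193] [118 100  81]
scene 350 220 [0.5795 0.1222 0.0085] [ 19 126  76]
scene 540 300 [0.8456 0.4831 0.0105] [253 255 251]
scene 580 360 [ 0.9697  0.5172 -0.0143] [87 54 33]
dict_keys(['fov_y', 'cx', 'cy', 'origin', 'attitude'])
top 100 220 [0.5133 0.6143 0.0065] [165 149 101]
top 300 120 [0.7671 0.1275 0.0013] [141  92  63]
top 450 150 [ 0.6483 -0.2113  0.1028] [189 127  83]
top 480 360 [ 0.1934 -0.2786 -0.    ] [127  80  58]
top 130 270 [0.3931 0.5307 0.0022] [91 58 45]
top 200 320 [0.2789 0.3551 0.0025] [132  85  58]
top 350 220 [ 0.5099  0.0046 -0.0025] [116  71  52]
top 540 300 [ 3.225e-01 -4.246e-01  1.000e-04] [132  84  61]
top 580 360 [ 0.1938 -0.4978 -0.0012] [124  83  59]
```

View pics/ctop_board.png

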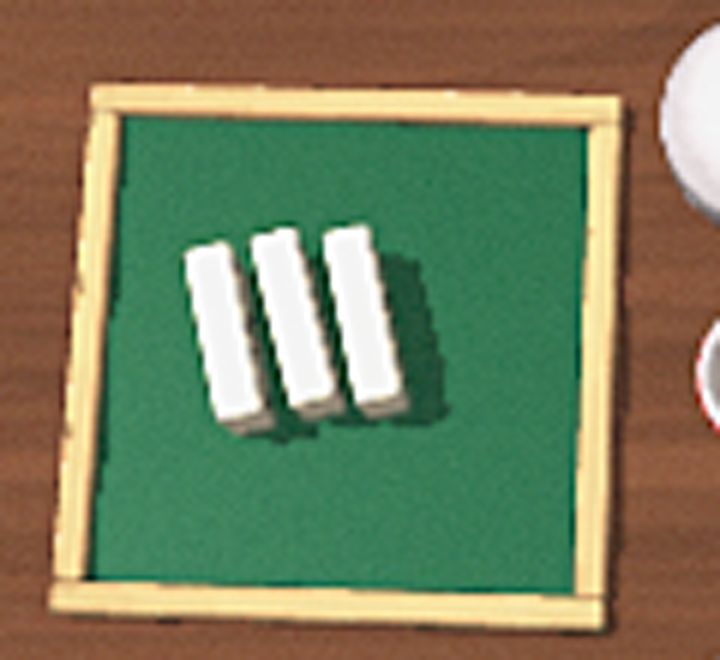

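View pics/ctop_case.png

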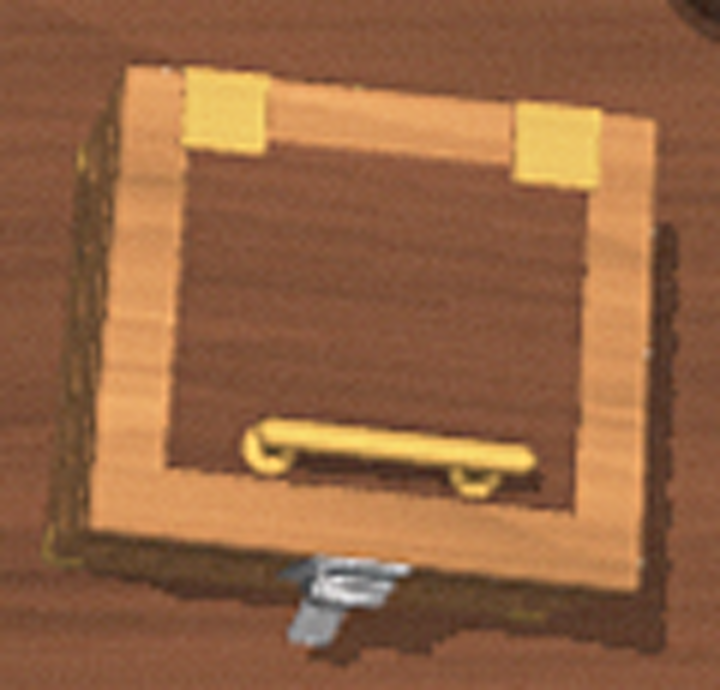

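View pics/csc_case.png

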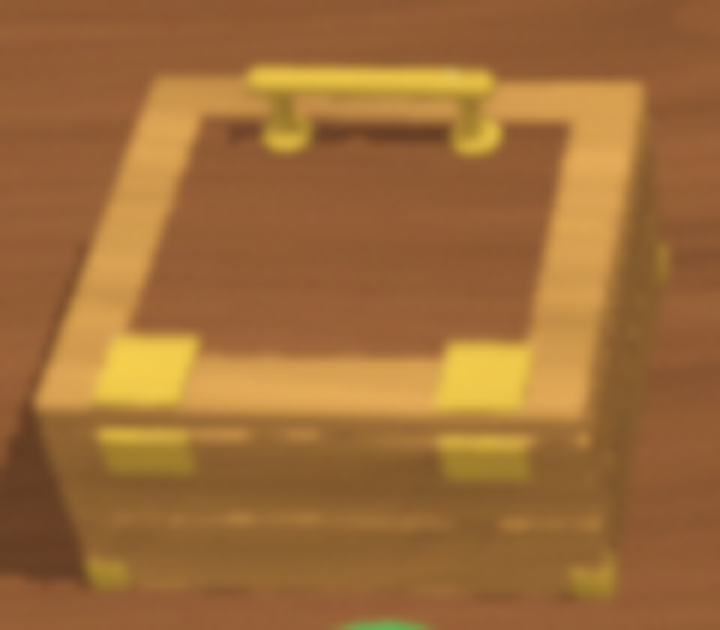

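View pics/csc_board.png

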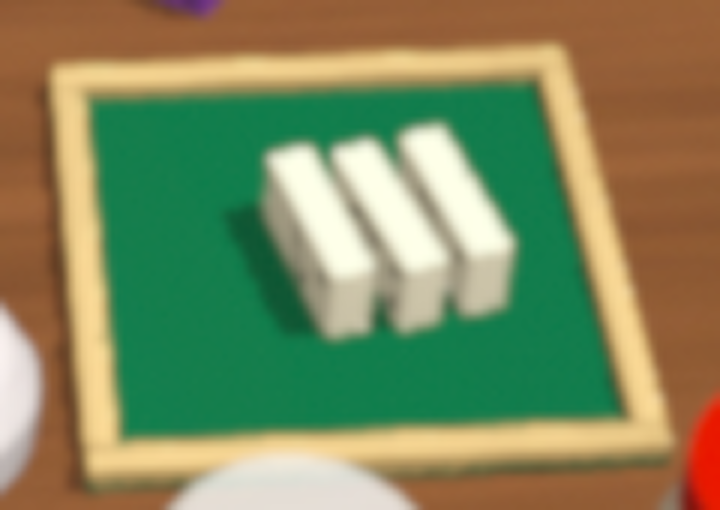

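```bash
cat > m1.py <<'E'
from h import *
def rect(mask,n,z,sz,nm):
    # fit: project mask contour on plane, minAreaRect
    cs,_=cv2.findContours(mask,cv2.RETR_EXTERNAL,cv2.CHAIN_APPROX_NONE)
    c=max(cs,key=cv2.contourArea).reshape(-1,2)
    P=onplane(n,c,z)[:,:2]
    r=cv2.minAreaRect((P*1000).astype(np.float32))
    print(nm,n,'c',np.round(r[0],1),'size',np.round(r[1],1),'ang',round(r[2],2), 'rad',round(np.radians(((r[2]+45)%90)-45),4))
    return r
if __name__=="__main__":
    for n in("top","scene"):
        p,d=load(n,0); C=cloud(n,d)
        hsv=cv2.cvtColor(p,cv2.COLOR_RGB2HSV).astype(int)
        # board frame+green
        m=((hsv[...,0]>60)&(hsv[...,0]<95)&(hsv[...,1]>120)&(C[...,2]<0.03)).astype(np.uint8)
        m2=((hsv[...,0]>14)&(hsv[...,0]<32)&(hsv[...,2]>170)&(hsv[...,1]<150)&(C[...,2]<0.06)&(C[...,1]>0.03)&(C[...,1]<0.34)&(C[...,0]>0.4)&(C[...,0]<0.75)).astype(np.uint8)
        rect(m|m2,n,0.014,0,'board'); rect(m,n,0.006,0,'green')
        m=((C[...,2]>0.094)&(C[...,2]<0.112)&(C[...,1]<-0.06)&(C[...,1]>-0.36)&(C[...,0]>0.4)&(C[...,0]<0.72)).astype(np.uint8)
        m=cv2.morphologyEx(m,cv2.MORPH_OPEN,np.ones((3,3)));rect(m,n,0.102,0,'lid')
        w=((hsv[...,1]<50)&(hsv[...,2]>200)&(C[...,2]>0.035)&(C[...,2]<0.05)&(C[...,1]>0.06)&(C[...,1]<0.24)&(C[...,0]>0.45)&(C[...,0]<0.7)).astype(np.uint8)
        cs,_=cv2.findContours(w,cv2.RETR_EXTERNAL,cv2.CHAIN_APPROX_NONE)
        for c in cs:
            if len(c)>15:
                P=onplane(n,c.reshape(-1,2),0.042)[:,:2]; r=cv2.minAreaRect((P*1000).astype(np.float32)); print(' tile',np.round(r[0],1),np.round(r[1],1),round(r[2],1))
E
python3 m1.py
```

```text
board top c [588.  170.3] size [220.2 220.2] ang 87.79 rad -0.0386
green top c [588.8 170.6] size [193.7 193.3] ang 87.81 rad -0.0383
lid top c [ 582.4 -199.7] size [194.1 184.5] ang 82.9 rad -0.124
 tile [589.6 213.5] [69.9 17.4] 12.5
 tile [596.  158.8] [70.1 17.6] 12.0
 tile [594.9 185.9] [70.5 17.5] 15.3
board scene c [-366.8 -825.8] size [986.2 384.3] ang 20.01 rad 0.3493
green scene c [-383.2 -833.3] size [995.5 387.9] ang 20.01 rad 0.3493
lid scene c [ 592.3 -199.2] size [194.6 180. ] ang 82.9 rad -0.1239
 tile [601.  161.1] [75.2 18. ] 11.0
 tile [600.4 188.3] [74.3 18.4] 14.7
 tile [594.3 215.5] [74.2 18.3] 12.2
```

Run:
```python
from h import *
p,d=load("top",0); C=cloud("top",d)
y=-0.124; u=np.array([np.cos(y),np.sin(y)]); v=np.array([-np.sin(y),np.cos(y)])
c0=np.array([.585,-.1997])
hsv=cv2.cvtColor(p,cv2.COLOR_RGB2HSV).astype(int)
uu,vv=np.meshgrid(np.arange(640),np.arange(400)); uv=np.c_[uu.ravel(),vv.ravel()]
P=onplane("top",uv,0.102)[:,:2]-c0
a=(P@u).reshape(400,640);b=(P@v).reshape(400,640)
for lo,hi in [(-.085,-.05),(-.02,.02),(.05,.085)]:
    m=(b>lo)&(b<hi)
    for x in np.arange(-.104,-.08,.002):
        s=m&(a>=x)&(a<x+.002); print(round(x,3),p[s].mean(0).round() if s.any() else '',C[s][:,2].mean().round(3),end=' | ')
    print()
    for x in np.arange(.078,.1,.002):
        s=m&(a>=x)&(a<x+.002); print(round(x,3),p[s].mean(0).round() if s.any() else '',C[s][:,2].mean().round(3),end=' | ')
    print()
# handle bar
m=(C[...,2]>0.12)&(C[...,2]<0.15)&(C[...,1]<-.1)&(C[...,1]>-.3)&(C[...,0]<.6)&(C[...,0]>.45)
P=onplane("top",uv[m.ravel()],0.135)[:,:2]; r=cv2.minAreaRect((P*1000).astype(np.float32)); print(r, (P.mean(0)-c0)@u,(P.mean(0)-c0)@v)
# latch pixels: grey
g=(hsv[...,1]<60)&(C[...,1]<-.12)&(C[...,1]>-.3)&(C[...,0]<.53)&(C[...,0]>.42)
print(g.sum()); Q=C[g]; L=np.c_[(Q[:,:2]-c0)@u,(Q[:,:2]-c0)@v,Q[:,2]]; print(L[::4].round(3))
```

```text
-0.104 [91. 59. 42.] -0.0 | -0.102 [95. 66. 45.] 0.0 | -0.1 [100.  72.  46.] 0.006 | -0.098 [95. 65. 44.] 0.014 | -0.096 [96. 66. 46.] 0.019 | -0.094 [96. 68. 46.] 0.036 | -0.092 [88. 62. 41.] 0.062 | -0.09 [86. 61. 40.] 0.074 | -0.088 [130.  91.  58.] 0.097 | -0.086 [188. 129.  81.] 0.101 | -0.084 [200. 138.  87.] 0.153 | -0.082 [193. 133.  83.] 0.102 | 
0.078 [234. 189. 100.] 0.104 | 0.08 [233. 191. 100.] 0.162 | 0.082 [232. 186.  99.] 0.104 | 0.084 [236. 191. 101.] 0.103 | 0.086 [229. 180.  97.] 0.103 | 0.088 [195. 144.  81.] 0.069 | 0.09 [138.  88.  63.] 0.001 | 0.092 [136.  85.  61.] 0.0 | 0.094 [136.  86.  60.] -0.0 | 0.096 [136.  87.  62.] -0.001 | 0.098 [132.  85.  60.] -0.001 | 0.1 [130.  84.  58.] 0.0 | 
-0.104 [104.  88.  81.] 0.033 | -0.102 [144. 133. 128.] 0.052 | -0.1 [153. 144. 138.] 0.058 | -0.098 [141. 135. 132.] 0.071 | -0.096 [139. 133. 130.] 0.077 | -0.094 [114. 110. 107.] 0.085 | -0.092 [104. 102. 101.] 0.089 | -0.09 [135. 133. 132.] 0.094 | -0.088 [182. 158. 144.] 0.1 | -0.086 [193. 132.  80.] 0.101 | -0.084 [208. 141.  86.] 0.102 | -0.082 [204. 140.  87.] 0.102
[... 1614 characters left out ...]
96]
 [-0.093 -0.002  0.097]
 [-0.092 -0.009  0.099]
 [-0.094  0.011  0.081]
 [-0.094  0.003  0.086]
 [-0.094 -0.003  0.094]
 [-0.093 -0.011  0.095]
 [-0.096  0.01   0.081]
 [-0.096  0.003  0.083]
 [-0.095 -0.005  0.085]
 [-0.094 -0.014  0.086]
 [-0.098  0.007  0.083]
 [-0.097 -0.002  0.083]
 [-0.096 -0.01   0.083]
 [-0.098  0.006  0.064]
 [-0.098 -0.001  0.07 ]
 [-0.098 -0.008  0.076]
 [-0.085 -0.04  -0.001]
 [-0.098 -0.002  0.053]
 [-0.098 -0.008  0.06 ]
 [-0.1   -0.002  0.052]
 [-0.103  0.005  0.047]
 [-0.102 -0.003  0.051]
 [-0.105  0.007  0.044]
 [-0.104 -0.002  0.045]
 [-0.106  0.005  0.038]
 [-0.106 -0.003  0.043]
 [-0.108  0.004  0.036]
 [-0.107 -0.005  0.035]
 [-0.105 -0.017  0.002]]
```

```bash
cat > mv.py <<'E'
import sys
from h import *
CASE=(np.array([.5864,-.1999,0]),-.124); BOARD=(np.array([.588,.1703,0]),-.0386)
def fr(F):
    return F[0],R.from_euler('z',F[1]).as_matrix()
def pose(F,p,lean=0,jaw=90,off=.019,rel=0):
    """p local; jaw: angle (deg, local) of tool y; lean: deg, fingers pointing away from robot in frame F"""
    o,M=fr(F); l=np.radians(lean); z=np.array([np.sin(l),0,-np.cos(l)])
    j=np.radians(jaw); y=np.array([np.cos(j),np.sin(j),0]); y=y-z*(y@z); y/=np.linalg.norm(y)
    x=np.cross(y,z); T=M@np.c_[x,y,z]
    return o+M@np.array(p)+off*T[:,2],T
def cur():
    s=ctrl.get_obs(); return s['ee_pos'],R.from_euler('xyz',s['eef_rot']).as_matrix(),s
def loc(F,P):
    o,M=fr(F); return M.T@(np.array(P)-o)
def rows(wps,v=.040,w=7.0,p=None,T=None):
    if p is None: p,T,_=cur()
    out=[]
    for q,S in wps:
        d=q-p; rv=R.from_matrix(T.T@S).as_rotvec(degrees=True)
        n=max(1,int(np.ceil(max(np.linalg.norm(d)/v,np.linalg.norm(rv)/w))))
        step=R.from_rotvec(rv/n,degrees=True).as_matrix()
        for i in range(n):
            s=T.T@(d/n); r=rv/n
            out.append(dict(x=s[0],y=s[1],z=s[2],ax=r[0],ay=r[1],az=r[2])); T=T@step
        p,T=q,S
    for i,o in enumerate(out):
        print(i+1,"{"+",".join(f'"{k}":{round(float(x),4 if k in"xyz" else 2)}' for k,x in o.items())+"}")
def st(F=None):
    p,T,s=cur(); print('t',round(s['time_s'],2),'q',s['qpos'].round(2),'p',p.round(4),'F',s['force'].round(1),'M',s['moment'].round(1),'w',round(s['grip_width'],4))
    if F: print('local tcp',(1000*loc(F,p)).round(1),'grasp',(1000*loc(F,p-.019*T[:,2])).round(1),'z_t',(fr(F)[1].T@T[:,2]).round(3),'y_t',(fr(F)[1].T@T[:,1]).round(3))
E
python3 - <<'E'
from mv import *
st(CASE)
a=pose(CASE,(-.107,0,.16),10); 
rows([a])
E
```

```text
t 0.1 q [ 1.14  0.3   1.52  0.    1.32 -0.07] p [0.1935 0.5146 0.2049] F [-0.1  1.   0.3] M [ 0. -0. -0.] w 0.0941
local tcp [-478.2  660.4  204.9] grasp [-478.2  660.4  223.9] z_t [-0.    -0.001 -1.   ] y_t [ 0.234  0.972 -0.001]
1 {"x":-0.0259,"y":-0.0277,"z":0.0032,"ax":-0.06,"ay":-0.5,"az":-0.67}
2 {"x":-0.0256,"y":-0.028,"z":0.0034,"ax":-0.06,"ay":-0.5,"az":-0.67}
3 {"x":-0.0252,"y":-0.0283,"z":0.0036,"ax":-0.06,"ay":-0.5,"az":-0.67}
4 {"x":-0.0248,"y":-0.0286,"z":0.0038,"ax":-0.06,"ay":-0.5,"az":-0.67}
5 {"x":-0.0245,"y":-0.0289,"z":0.004,"ax":-0.06,"ay":-0.5,"az":-0.67}
6 {"x":-0.0241,"y":-0.0292,"z":0.0041,"ax":-0.06,"ay":-0.5,"az":-0.67}
7 {"x":-0.0237,"y":-0.0295,"z":0.0043,"ax":-0.06,"ay":-0.5,"az":-0.67}
8 {"x":-0.0233,"y":-0.0298,"z":0.0045,"ax":-0.06,"ay":-0.5,"az":-0.67}
9 {"x":-0.0229,"y":-0.0301,"z":0.0047,"ax":-0.06,"ay":-0.5,"az":-0.67}
10 {"x":-0.0225,"y":-0.0303,"z":0.0048,"ax":-0.06,"ay":-0.5,"az":-0.67}
11 {"x":-0.0221,"y":-0.0306,"z":0.005,"ax":-0.06,"ay":-0.5,"az":-0.67}
12 {"x":-0.0217,"y":-0.0309,"z":0.0051,"ax":-0.06,"ay":-0.5,"az":-0.67}
13 {"x":-0.0213,"y":-0.0311,"z":0.0053,"ax":-0.06,"ay":-0.5,"az":-0.67}
14 {"x":-0.0209,"y":-0.0314,"z":0.0054,"ax":-0.06,"ay":-0.5,"az":-0.67}
15 {"x":-0.0205,"y":-0.0316,"z":0.0056,"ax":-0.06,"ay":-0.5,"az":-0.67}
16 {"x":-0.0201,"y":-0.0319,"z":0.0057,"ax":-0.06,"ay":-0.5,"az":-0.67}
17 {"x":-0.0196,"y":-0.0321,"z":0.0059,"ax":-0.06,"ay":-0.5,"az":-0.67}
18 {"x":-0.0192,"y":-0.0323,"z":0.006,"ax":-0.06,"ay":-0.5,"az":-0.67}
19 {"x":-0.0188,"y":-0.0326,"z":0.0061,"ax":-0.06,"ay":-0.5,"az":-0.67}
20 {"x":-0.0183,"y":-0.0328,"z":0.0063,"ax":-0.06,"ay":-0.5,"az":-0.67}
```

Candidates: ivory tiles at top-view (265,186), (274,184), (286,184) are the targets. The purple look-alikes at (197,184) and (303,263) are not. The only case is at (445,180), with its bar at (450,201) and steel latch at (440,228); the remote at (352,323) is irrelevant. The crops confirm these.

step_arm --steps '[{"x": -0.026,"y": -0.028,"z": 0.003,"ay": -0.5,"az": -0.7,"claw": 0.05},{"x": -0.0255,"y": -0.028,"z": 0.003,"ay": -0.5,"az": -0.7},{"x": -0.025,"y": -0.028,"z": 0.004,"ay": -0.5,"az": -0.7},{"x": -0.025,"y": -0.0285,"z": 0.004,"ay": -0.5,"az": -0.7},{"x": -0.0245,"y": -0.029,"z": 0.004,"ay": -0.5,"az": -0.7}]' --grip_force 10

```text
validation failed for argument at $.st...
```

step_arm --steps '[{"x": -0.024,"y": -0.029,"z": 0.004,"ay": -0.5,"az": -0.7},{"x": -0.024,"y": -0.0295,"z": 0.004,"ay": -0.5,"az": -0.7},{"x": -0.023,"y": -0.03,"z": 0.0045,"ay": -0.5,"az": -0.7},{"x": -0.023,"y": -0.03,"z": 0.0045,"ay": -0.5,"az": -0.7},{"x": -0.0225,"y": -0.03,"z": 0.005,"ay": -0.5,"az": -0.7}]'

```text
validation failed for argument at $.st...
```

step_arm --steps '[{"x": -0.022,"y": -0.0305,"z": 0.005,"ay": -0.5,"az": -0.7},{"x": -0.022,"y": -0.031,"z": 0.005,"ay": -0.5,"az": -0.7},{"x": -0.021,"y": -0.031,"z": 0.005,"ay": -0.5,"az": -0.7},{"x": -0.021,"y": -0.0315,"z": 0.0055,"ay": -0.5,"az": -0.7},{"x": -0.0205,"y": -0.0315,"z": 0.0055,"ay": -0.5,"az": -0.7}]'

```text
validation failed for argument at $.st...
```

Run:
```python
from mv import *
st(CASE)
a=pose(CASE,(-.107,0,.16),10); b=pose(CASE,(-.107,0,.042),10)
rows([a,b])
```

```text
t 0.1 q [ 1.14  0.3   1.52  0.    1.32 -0.07] p [0.1935 0.5146 0.2049] F [-0.1  1.   0.3] M [ 0. -0. -0.] w 0.0941
local tcp [-478.2  660.4  204.9] grasp [-478.2  660.4  223.9] z_t [-0.    -0.001 -1.   ] y_t [ 0.234  0.972 -0.001]
1 {"x":-0.0259,"y":-0.0277,"z":0.0032,"ax":-0.06,"ay":-0.5,"az":-0.67}
2 {"x":-0.0256,"y":-0.028,"z":0.0034,"ax":-0.06,"ay":-0.5,"az":-0.67}
3 {"x":-0.0252,"y":-0.0283,"z":0.0036,"ax":-0.06,"ay":-0.5,"az":-0.67}
4 {"x":-0.0248,"y":-0.0286,"z":0.0038,"ax":-0.06,"ay":-0.5,"az":-0.67}
5 {"x":-0.0245,"y":-0.0289,"z":0.004,"ax":-0.06,"ay":-0.5,"az":-0.67}
6 {"x":-0.0241,"y":-0.0292,"z":0.0041,"ax":-0.06,"ay":-0.5,"az":-0.67}
7 {"x":-0.0237,"y":-0.0295,"z":0.0043,"ax":-0.06,"ay":-0.5,"az":-0.67}
8 {"x":-0.0233,"y":-0.0298,"z":0.0045,"ax":-0.06,"ay":-0.5,"az":-0.67}
9 {"x":-0.0229,"y":-0.0301,"z":0.0047,"ax":-0.06,"ay":-0.5,"az":-0.67}
10 {"x":-0.0225,"y":-0.0303,"z":0.0048,"ax":-0.06,"ay":-0.5,"az":-0.67}
11 {"x":-0.0221,"y":-0.0306,"z":0.005,"ax":-0.06,"ay":-0.5,"az":-0.67}
12 {"x":-0.0217,"y":-0.0309,"z":0.0051,"ax":-0.06,"ay":-0.5,"az":-0.67}
13 {"x":-0.0213,"y":-0.0311,"z":0.0053,"ax":-0.06,"ay":-0.5,"az":-0.67}
14 {"x":-0.0209,"y":-0.0314,"z":0.0054,"ax":-0.06,"ay":-0.5,"az":-0.67}
15 {"x":-0.0205,"y":-0.0316,"z":0.0056,"ax":-0.06,"ay":-0.5,"az":-0.67}
16 {"x":-0.0201,"y":-0.0319,"z":0.0057,"ax":-0.06,"ay":-0.5,"az":-0.67}
17 {"x":-0.0196,"y":-0.0321,"z":0.0059,"ax":-0.06,"ay":-0.5,"az":-0.67}
18 {"x":-0.0192,"y":-0.0323,"z":0.006,"ax":-0.06,"ay":-0.5,"az":-0.67}
19 {"x":-0.0188,"y":-0.0326,"z":0.0061,"ax":-0.06,"ay":-0.5,"az":-0.67}
20 {"x":-0.0183,"y":-0.0328,"z":0.0063,"ax":-0.06,"ay":-0.5,"az":-0.67}
21 {"x":0.0068,"y":-0.0,"z":0.0387,"ax":0.0,"ay":0.0,"az":0.0}
22 {"x":0.0068,"y":-0.0,"z":0.0387,"ax":0.0,"ay":0.0,"az":0.0}
23 {"x":0.0068,"y":-0.0,"z":0.0387,"ax":0.0,"ay":0.0,"az":0.0}
```

step_arm --steps '[{"x": -0.026,"y": -0.028,"z": 0.003,"ax": 0,"ay": -0.5,"az": -0.7,"claw": 0.05},{"x": -0.0255,"y": -0.028,"z": 0.003,"ax": 0,"ay": -0.5,"az": -0.7,"claw": 0.05},{"x": -0.025,"y": -0.028,"z": 0.004,"ax": 0,"ay": -0.5,"az": -0.7,"claw": 0.05},{"x": -0.025,"y": -0.0285,"z": 0.004,"ax": 0,"ay": -0.5,"az": -0.7,"claw": 0.05},{"x": -0.0245,"y": -0.029,"z": 0.004,"ax": 0,"ay": -0.5,"az": -0.7,"claw": 0.05}]' --grip_force 10

```text
time_s: 0.52
ee_pos: [0.2657, 0.3365, 0.1861]
eef_rot: [-3.136, 0.043, 2.853]
force: [1.3, 0.8, -0.5]
grip_width: 0.0644
```

step_arm --steps '[{"x": -0.024,"y": -0.029,"z": 0.004,"ax": 0,"ay": -0.5,"az": -0.7,"claw": 0.05},{"x": -0.024,"y": -0.0295,"z": 0.004,"ax": 0,"ay": -0.5,"az": -0.7,"claw": 0.05},{"x": -0.023,"y": -0.03,"z": 0.0045,"ax": 0,"ay": -0.5,"az": -0.7,"claw": 0.05},{"x": -0.023,"y": -0.03,"z": 0.0045,"ax": 0,"ay": -0.5,"az": -0.7,"claw": 0.05},{"x": -0.0225,"y": -0.03,"z": 0.005,"ax": 0,"ay": -0.5,"az": -0.7,"claw": 0.05}]'

```text
time_s: 0.93
ee_pos: [0.341, 0.1534, 0.1711]
eef_rot: [-3.13, 0.089, 2.92]
force: [0.8, 0.3, -0.1]
grip_width: 0.0501
```

step_arm --steps '[{"x": -0.022,"y": -0.0305,"z": 0.005,"ax": 0,"ay": -0.5,"az": -0.7,"claw": 0.05},{"x": -0.022,"y": -0.031,"z": 0.005,"ax": 0,"ay": -0.5,"az": -0.7,"claw": 0.05},{"x": -0.021,"y": -0.031,"z": 0.005,"ax": 0,"ay": -0.5,"az": -0.7,"claw": 0.05},{"x": -0.021,"y": -0.0315,"z": 0.0055,"ax": 0,"ay": -0.5,"az": -0.7,"claw": 0.05},{"x": -0.0205,"y": -0.0315,"z": 0.0055,"ax": 0,"ay": -0.5,"az": -0.7,"claw": 0.05}]'

```text
time_s: 1.35
ee_pos: [0.418, -0.0304, 0.1586]
eef_rot: [-3.122, 0.136, 2.986]
force: [0.7, 0.6, 1.5]
grip_width: 0.0499
```

Run:
```python
from mv import *
st(CASE)
a=pose(CASE,(-.107,0,.16),10); b=pose(CASE,(-.107,0,.042),10)
rows([a,b])
```

```text
t 1.35 q [-0.15 -0.03  2.01 -0.02  1.02 -1.55] p [ 0.418  -0.0304  0.1586] F [0.7 0.6 1.5] M [0.1 0.  0. ] w 0.0499
local tcp [-188.1  147.3  158.6] grasp [-190.7  147.8  177.4] z_t [ 0.134 -0.024 -0.991] y_t [ 0.034  0.999 -0.019]
1 {"x":-0.0172,"y":-0.0288,"z":0.0064,"ax":-0.28,"ay":-0.45,"az":-0.35}
2 {"x":-0.0169,"y":-0.0289,"z":0.0064,"ax":-0.28,"ay":-0.45,"az":-0.35}
3 {"x":-0.0167,"y":-0.0291,"z":0.0064,"ax":-0.28,"ay":-0.45,"az":-0.35}
4 {"x":-0.0165,"y":-0.0292,"z":0.0064,"ax":-0.28,"ay":-0.45,"az":-0.35}
5 {"x":-0.0163,"y":-0.0293,"z":0.0064,"ax":-0.28,"ay":-0.45,"az":-0.35}
6 {"x":0.0068,"y":-0.0,"z":0.0387,"ax":0.0,"ay":0.0,"az":0.0}
7 {"x":0.0068,"y":-0.0,"z":0.0387,"ax":0.0,"ay":0.0,"az":0.0}
8 {"x":0.0068,"y":-0.0,"z":0.0387,"ax":0.0,"ay":0.0,"az":0.0}
```

step_arm --steps '[{"x": -0.017,"y": -0.029,"z": 0.0065,"ax": -0.3,"ay": -0.45,"az": -0.35,"claw": 0.05},{"x": -0.017,"y": -0.029,"z": 0.0065,"ax": -0.3,"ay": -0.45,"az": -0.35,"claw": 0.05},{"x": -0.017,"y": -0.029,"z": 0.0065,"ax": -0.3,"ay": -0.45,"az": -0.35,"claw": 0.05},{"x": -0.0165,"y": -0.0295,"z": 0.0065,"ax": -0.3,"ay": -0.45,"az": -0.35,"claw": 0.05},{"x": -0.0165,"y": -0.0295,"z": 0.0065,"ax": -0.3,"ay": -0.45,"az": -0.35,"claw": 0.05}]'

```text
time_s: 1.77
ee_pos: [0.485, -0.1982, 0.1397]
eef_rot: [3.14, 0.177, 3.017]
force: [0.5, 1.1, 0.9]
grip_width: 0.0501
```

Run:
```python
from mv import *
st(CASE)
b=pose(CASE,(-.107,0,.042),10)
rows([b])
```

```text
t 1.77 q [-0.49  0.21  1.8   0.08  0.96 -1.98] p [ 0.485  -0.1982  0.1397] F [0.5 1.1 0.9] M [0.  0.1 0. ] w 0.0501
local tcp [-100.8  -10.8  139.7] grasp [-104.2  -10.8  158.4] z_t [ 0.176  0.002 -0.984] y_t [0.    1.    0.002]
1 {"x":0.0078,"y":0.0035,"z":0.038,"ax":0.03,"ay":0.05,"az":-0.01}
2 {"x":0.0077,"y":0.0036,"z":0.038,"ax":0.03,"ay":0.05,"az":-0.01}
3 {"x":0.0077,"y":0.0036,"z":0.038,"ax":0.03,"ay":0.05,"az":-0.01}
```

step_arm --steps '[{"x": 0.008,"y": 0.011,"z": 0.02,"ax": 0,"ay": 0,"az": 0,"claw": 0.05},{"x": 0.0055,"y": 0,"z": 0.032,"ax": 0,"ay": 0,"az": 0,"claw": 0.05},{"x": 0.0055,"y": 0,"z": 0.032,"ax": 0,"ay": 0,"az": 0,"claw": 0.05},{"x": 0.0045,"y": 0,"z": 0.029,"ax": 0,"ay": 0,"az": 0,"claw": 0.05}]'

```text
time_s: 2.1
ee_pos: [0.4871, -0.1954, 0.0245]
eef_rot: [-3.139, 0.187, 3.01]
force: [0.4, -0.5, 0.0]
grip_width: 0.0502
```

Run:
```python
from mv import *
st(CASE); snap("top",1,(385,125,505,265),5)
```

```text
t 2.1 q [-0.48  0.39  1.89  0.1   0.69 -1.99] p [ 0.4871 -0.1954  0.0245] F [ 0.4 -0.5  0. ] M [0. 0. 0.] w 0.0502
local tcp [-99.1  -7.8  24.5] grasp [-102.7   -7.8   43.1] z_t [ 0.186 -0.004 -0.982] y_t [ 0.008  1.    -0.002]
```

View pics/top1.png

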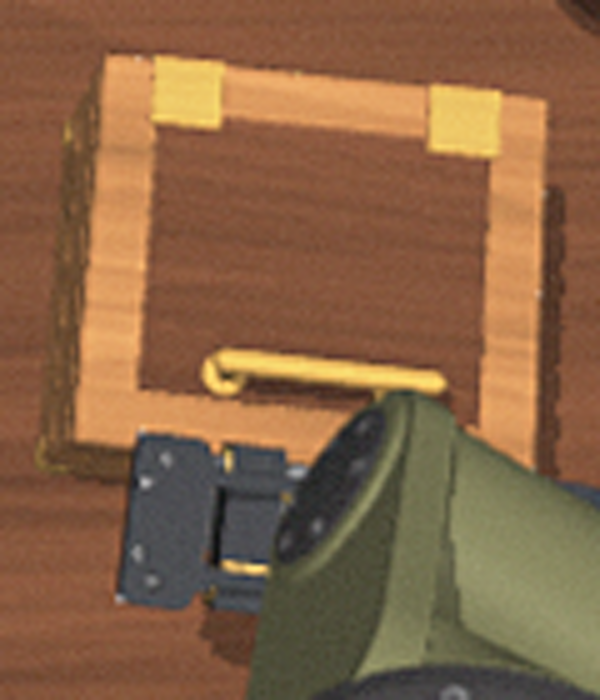

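step_arm --steps '[{"x": 0.0035,"y": 0.0075,"z": 0.0,"ax": 0,"ay": 0.5,"az": 0.3,"claw": 0.05},{"x": 0,"y": 0,"z": 0,"ax": 0,"ay": 0,"az": 0,"claw": 0.05}]'

```text
time_s: 2.32
ee_pos: [0.4806, -0.1851, 0.0169]
eef_rot: [3.139, 0.166, 3.003]
force: [-1.3, 0.9, -0.5]
grip_width: 0.0501
```

Run:
```python
from mv import *
st(CASE)
```

```text
t 2.32 q [-0.47  0.4   1.9   0.09  0.69 -1.96] p [ 0.4806 -0.1851  0.0169] F [-1.3  0.9 -0.5] M [-0.   0.1  0. ] w 0.0501
local tcp [-106.8    1.6   16.9] grasp [-109.9    1.6   35.6] z_t [ 0.165  0.001 -0.986] y_t [0.014 1.    0.003]
```

step_arm --steps '[{"x": -0.0035,"y": -0.0015,"z": -0.004,"ax": 0,"ay": 0,"az": 0.6,"claw": 0.03},{"x": 0,"y": 0,"z": 0,"ax": 0,"ay": 0,"az": 0,"claw": 0.0},{"x": 0,"y": 0,"z": 0,"ax": 0,"ay": 0,"az": 0,"claw": 0.0},{"x": 0,"y": 0,"z": 0,"ax": 0,"ay": 0,"az": 0,"claw": 0.0}]' --grip_force 12

```text
time_s: 2.65
ee_pos: [0.486, -0.1875, 0.0278]
eef_rot: [3.139, 0.173, 2.993]
force: [0.6, 0.7, -0.9]
grip_width: 0.0268
```

Run:
```python
from mv import *
st(CASE)
```

```text
t 2.65 q [-0.47  0.38  1.89  0.09  0.71 -1.95] p [ 0.486  -0.1875  0.0278] F [ 0.6  0.7 -0.9] M [ 0.   0.1 -0.1] w 0.0268
local tcp [-1.011e+02 -1.000e-01  2.780e+01] grasp [-1.044e+02 -1.000e-01  4.650e+01] z_t [ 0.172 -0.002 -0.985] y_t [0.024 1.    0.003]
```

step_arm --steps '[{"x": 0.0015,"y": 0,"z": 0.003,"ax": 0,"ay": 0,"az": -1.4,"claw": 0.026},{"x": 0,"y": 0,"z": 0,"ax": 0,"ay": 0,"az": 0,"claw": 0.026},{"x": 0,"y": 0,"z": 0,"ax": 0,"ay": 0,"az": 0,"claw": 0.026}]'

```text
time_s: 2.9
ee_pos: [0.4864, -0.1881, 0.0272]
eef_rot: [-3.138, 0.177, 3.018]
force: [-0.1, 0.6, -0.3]
grip_width: 0.0258
```

Run:
```python
from mv import *
st(CASE)
```

```text
t 2.9 q [-0.47  0.38  1.89  0.09  0.7  -1.98] p [ 0.4864 -0.1881  0.0272] F [-0.1  0.6 -0.3] M [0.1 0.1 0. ] w 0.0258
local tcp [-100.7   -0.6   27.2] grasp [-104.1   -0.6   45.9] z_t [ 0.176 -0.003 -0.984] y_t [ 0.     1.    -0.003]
```

step_arm --steps '[{"x": 0.001,"y": 0,"z": 0.004,"ax": 0,"ay": 0,"az": 0,"claw": 0.02},{"x": 0.001,"y": 0,"z": 0.002,"ax": 0,"ay": 0,"az": 0,"claw": 0.0},{"x": 0,"y": 0,"z": 0,"ax": 0,"ay": 0,"az": 0,"claw": 0.0}]'

```text
time_s: 3.15
ee_pos: [0.486, -0.1886, 0.0216]
eef_rot: [-3.137, 0.179, 3.017]
force: [-1.6, -1.8, 2.8]
grip_width: 0.0159
```

Run:
```python
from mv import *
st(CASE)
```

```text
t 3.15 q [-0.47  0.39  1.89  0.09  0.68 -1.98] p [ 0.486  -0.1886  0.0216] F [-1.6 -1.8  2.8] M [-0.4  0.2 -0.1] w 0.0159
local tcp [-101.1   -1.2   21.6] grasp [-104.4   -1.1   40.3] z_t [ 0.178 -0.004 -0.984] y_t [ 0.002  1.    -0.004]
```

Run:
```python
from mv import *
p,T,s=cur(); o,M=fr(CASE); g=loc(CASE,p-.019*T[:,2])
pv=np.array([-.097,g[1],.08]); r=g-pv
W=[]
for th in np.linspace(0,1.7,13)[1:]:
    Ry=R.from_euler('y',th).as_matrix(); q=pv+Ry@r
    W.append((o+M@q+.019*T[:,2],T)); print((q*1000).round(1),end=' ')
rows(W)
```

```text
[-110.    -1.1   41.8] [-115.2   -1.1   44. ] [-120.1   -1.1   46.9] [-124.6   -1.1   50.5] [-128.5   -1.1   54.7] [-131.7   -1.1   59.4] [-134.3   -1.1   64.5] [-136.1   -1.1   69.9] [-137.1   -1.1   75.6] [-137.3   -1.1   81.3] [-136.8   -1.1   86.9] [-135.4   -1.1   92.5] 1 {"x":0.0052,"y":-0.0,"z":-0.0024,"ax":0.0,"ay":0.0,"az":0.0}
2 {"x":0.0048,"y":-0.0,"z":-0.0031,"ax":0.0,"ay":0.0,"az":0.0}
3 {"x":0.0043,"y":-0.0,"z":-0.0038,"ax":0.0,"ay":0.0,"az":0.0}
4 {"x":0.0037,"y":-0.0,"z":-0.0043,"ax":0.0,"ay":0.0,"az":0.0}
5 {"x":0.0031,"y":-0.0,"z":-0.0048,"ax":0.0,"ay":0.0,"az":0.0}
6 {"x":0.0024,"y":-0.0,"z":-0.0052,"ax":0.0,"ay":0.0,"az":0.0}
7 {"x":0.0016,"y":-0.0,"z":-0.0055,"ax":0.0,"ay":0.0,"az":0.0}
8 {"x":0.0008,"y":-0.0,"z":-0.0057,"ax":0.0,"ay":0.0,"az":0.0}
9 {"x":0.0,"y":-0.0,"z":-0.0057,"ax":0.0,"ay":0.0,"az":0.0}
10 {"x":-0.0008,"y":-0.0,"z":-0.0057,"ax":0.0,"ay":0.0,"az":0.0}
11 {"x":-0.0016,"y":-0.0,"z":-0.0055,"ax":0.0,"ay":0.0,"az":0.0}
12 {"x":-0.0023,"y":-0.0,"z":-0.0052,"ax":0.0,"ay":0.0,"az":0.0}
```

step_arm --steps '[{"x": 0.005,"y": 0,"z": -0.0025,"ax": 0,"ay": 0,"az": 0,"claw": 0.0},{"x": 0.005,"y": 0,"z": -0.003,"ax": 0,"ay": 0,"az": 0,"claw": 0.0},{"x": 0.0045,"y": 0,"z": -0.004,"ax": 0,"ay": 0,"az": 0,"claw": 0.0},{"x": 0.0035,"y": 0,"z": -0.0045,"ax": 0,"ay": 0,"az": 0,"claw": 0.0}]'

```text
time_s: 3.48
ee_pos: [0.4649, -0.1859, 0.0323]
eef_rot: [-3.137, 0.18, 3.016]
force: [2.0, -3.0, -2.4]
grip_width: 0.0154
```

Run:
```python
from mv import *
st(CASE)
```

```text
t 3.48 q [-0.49  0.34  1.95  0.09  0.69 -2.  ] p [ 0.4649 -0.1859  0.0323] F [ 2.  -3.  -2.4] M [-0.4 -0.2 -0.1] w 0.0154
local tcp [-122.3   -1.2   32.3] grasp [-125.7   -1.1   51. ] z_t [ 0.179 -0.004 -0.984] y_t [ 0.002  1.    -0.004]
```

step_arm --steps '[{"x": 0.0025,"y": 0,"z": -0.005,"ax": 0,"ay": 0,"az": 0,"claw": 0.0},{"x": 0.002,"y": 0,"z": -0.005,"ax": 0,"ay": 0,"az": 0,"claw": 0.0},{"x": 0.0015,"y": 0,"z": -0.0055,"ax": 0,"ay": 0,"az": 0,"claw": 0.0},{"x": 0.001,"y": 0,"z": -0.0055,"ax": 0,"ay": 0,"az": 0,"claw": 0.0},{"x": 0,"y": 0,"z": -0.0055,"ax": 0,"ay": 0,"az": 0,"claw": 0.0}]'

```text
time_s: 3.9
ee_pos: [0.4506, -0.1842, 0.0598]
eef_rot: [-3.137, 0.179, 3.016]
force: [1.5, -2.6, -1.2]
grip_width: 0.0157
```

Run:
```python
from mv import *
st(CASE)
```

```text
t 3.9 q [-0.5   0.26  1.97  0.09  0.75 -2.  ] p [ 0.4506 -0.1842  0.0598] F [ 1.5 -2.6 -1.2] M [-0.4 -0.1 -0. ] w 0.0157
local tcp [-136.7   -1.2   59.8] grasp [-140.1   -1.1   78.5] z_t [ 0.178 -0.005 -0.984] y_t [ 0.003  1.    -0.004]
```

step_arm --steps '[{"x": -0.002,"y": 0,"z": -0.0055,"ax": 0,"ay": 0,"az": 0,"claw": 0.0},{"x": -0.002,"y": 0,"z": -0.0055,"ax": 0,"ay": 0,"az": 0,"claw": 0.0},{"x": -0.0025,"y": 0,"z": -0.003,"ax": 0,"ay": 0,"az": 0,"claw": 0.0},{"x": 0,"y": 0,"z": 0,"ax": 0,"ay": 0,"az": 0,"claw": 0.04},{"x": 0,"y": 0,"z": 0,"ax": 0,"ay": 0,"az": 0,"claw": 0.04}]'

```text
time_s: 4.32
ee_pos: [0.4529, -0.1839, 0.0768]
eef_rot: [-3.139, 0.174, 3.016]
force: [0.2, -0.2, -0.2]
grip_width: 0.0256
```

Run:
```python
from mv import *
st(CASE); 
a=pose(CASE,(-.150,0,.160),0,jaw=90);b=pose(CASE,(-.053,0,.19),0,jaw=0); rows([a,b]); b=pose(CASE,(-.053,0,.19),0,jaw=180);rows([a,b])
```

```text
t 4.32 q [-0.49  0.24  1.95  0.08  0.8  -1.99] p [ 0.4529 -0.1839  0.0768] F [ 0.2 -0.2 -0.2] M [ 0.   0.  -0.1] w 0.0256
local tcp [-134.5   -0.7   76.8] grasp [-137.8   -0.6   95.5] z_t [ 0.173 -0.003 -0.985] y_t [ 0.002  1.    -0.003]
1 {"x":0.0021,"y":0.0002,"z":-0.0329,"ax":-0.09,"ay":4.98,"az":-0.06}
2 {"x":0.0049,"y":0.0003,"z":-0.0326,"ax":-0.09,"ay":4.98,"az":-0.06}
3 {"x":-0.0075,"y":-0.0,"z":-0.0023,"ax":0.0,"ay":0.0,"az":6.92}
4 {"x":-0.0074,"y":0.0009,"z":-0.0023,"ax":0.0,"ay":0.0,"az":6.92}
5 {"x":-0.0072,"y":0.0018,"z":-0.0023,"ax":0.0,"ay":0.0,"az":6.92}
6 {"x":-0.007,"y":0.0026,"z":-0.0023,"ax":0.0,"ay":0.0,"az":6.92}
7 {"x":-0.0066,"y":0.0035,"z":-0.0023,"ax":0.0,"ay":0.0,"az":6.92}
8 {"x":-0.0061,"y":0.0042,"z":-0.0023,"ax":0.0,"ay":0.0,"az":6.92}
9 {"x":-0.0056,"y":0.0049,"z":-0.0023,"ax":0.0,"ay":0.0,"az":6.92}
10 {"x":-0.0049,"y":0.0056,"z":-0.0023,"ax":0.0,"ay":0.0,"az":6.92}
11 {"x":-0.0042,"y":0.0061,"z":-0.0023,"ax":0.0,"ay":0.0,"az":6.92}
12 {"x":-0.0035,"y":0.0066,"z":-0.0023,"ax":0.0,"ay":0.0,"az":6.92}
13 {"x":-0.0026,"y":0.007,"z":-0.0023,"ax":0.0,"ay":
[... 488 characters left out ...]
-6.92}
6 {"x":-0.007,"y":-0.0026,"z":-0.0023,"ax":0.0,"ay":0.0,"az":-6.92}
7 {"x":-0.0066,"y":-0.0035,"z":-0.0023,"ax":0.0,"ay":0.0,"az":-6.92}
8 {"x":-0.0061,"y":-0.0042,"z":-0.0023,"ax":0.0,"ay":0.0,"az":-6.92}
9 {"x":-0.0056,"y":-0.0049,"z":-0.0023,"ax":0.0,"ay":0.0,"az":-6.92}
10 {"x":-0.0049,"y":-0.0056,"z":-0.0023,"ax":0.0,"ay":0.0,"az":-6.92}
11 {"x":-0.0042,"y":-0.0061,"z":-0.0023,"ax":0.0,"ay":0.0,"az":-6.92}
12 {"x":-0.0035,"y":-0.0066,"z":-0.0023,"ax":0.0,"ay":0.0,"az":-6.92}
13 {"x":-0.0026,"y":-0.007,"z":-0.0023,"ax":0.0,"ay":0.0,"az":-6.92}
14 {"x":-0.0018,"y":-0.0072,"z":-0.0023,"ax":0.0,"ay":0.0,"az":-6.92}
15 {"x":-0.0009,"y":-0.0074,"z":-0.0023,"ax":0.0,"ay":0.0,"az":-6.92}
```

step_arm --steps '[{"x": 0.002,"y": 0,"z": -0.03,"ax": 0,"ay": 4,"az": 0,"claw": 0.05},{"x": 0.004,"y": 0,"z": -0.035,"ax": 0,"ay": 3,"az": 3,"claw": 0.05},{"x": -0.0075,"y": 0,"z": -0.005,"ax": 0,"ay": 2,"az": 7,"claw": 0.05},{"x": -0.0075,"y": 0.001,"z": -0.003,"ax": 0,"ay": 1,"az": 7,"claw": 0.05},{"x": -0.007,"y": 0.002,"z": -0.0025,"ax": 0,"ay": 0,"az": 7,"claw": 0.05}]'

```text
time_s: 4.73
ee_pos: [0.4599, -0.1846, 0.1558]
eef_rot: [3.138, -0.008, 2.59]
force: [0.4, 0.5, 0.3]
grip_width: 0.0497
```

Run:
```python
from mv import *
st(CASE); snap("top",2,(385,125,505,265),5)
b=pose(CASE,(-.053,0,.19),0,jaw=0); rows([b])
```

```text
t 4.73 q [-0.46  0.23  1.73  0.    1.19 -1.48] p [ 0.4599 -0.1846  0.1558] F [0.4 0.5 0.3] M [ 0. -0.  0.] w 0.0497
local tcp [-127.4   -0.4  155.8] grasp [-127.3   -0.6  174.8] z_t [-0.006  0.007 -1.   ] y_t [0.415 0.91  0.004]
1 {"x":-0.0066,"y":0.0032,"z":-0.0015,"ax":-0.0,"ay":-0.05,"az":6.49}
2 {"x":-0.0062,"y":0.0039,"z":-0.0015,"ax":-0.0,"ay":-0.05,"az":6.49}
3 {"x":-0.0057,"y":0.0046,"z":-0.0015,"ax":-0.0,"ay":-0.05,"az":6.49}
4 {"x":-0.0052,"y":0.0052,"z":-0.0015,"ax":-0.0,"ay":-0.05,"az":6.49}
5 {"x":-0.0046,"y":0.0057,"z":-0.0015,"ax":-0.0,"ay":-0.05,"az":6.49}
6 {"x":-0.0039,"y":0.0062,"z":-0.0015,"ax":-0.0,"ay":-0.05,"az":6.49}
7 {"x":-0.0032,"y":0.0066,"z":-0.0015,"ax":-0.0,"ay":-0.05,"az":6.49}
8 {"x":-0.0024,"y":0.0069,"z":-0.0015,"ax":-0.0,"ay":-0.05,"az":6.49}
9 {"x":-0.0016,"y":0.0072,"z":-0.0015,"ax":-0.0,"ay":-0.05,"az":6.49}
10 {"x":-0.0008,"y":0.0073,"z":-0.0015,"ax":-0.0,"ay":-0.05,"az":6.49}
```

View pics/top2.png

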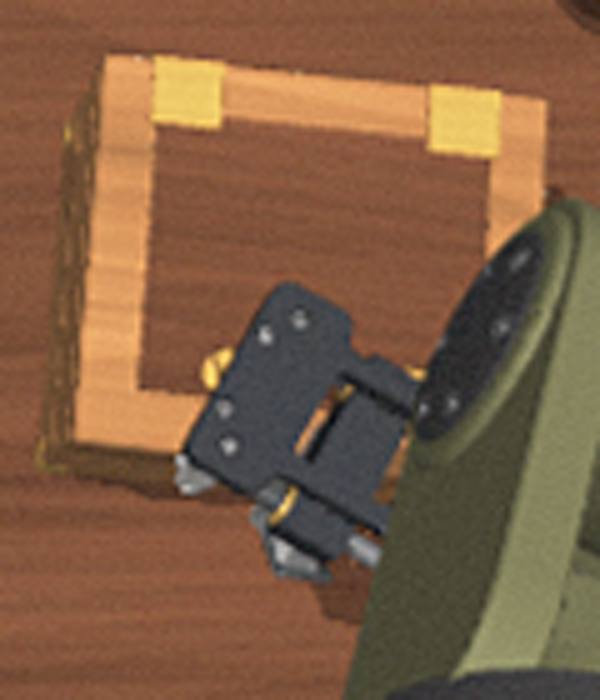

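step_arm --steps '[{"x": -0.0065,"y": 0.003,"z": -0.0015,"ax": 0,"ay": 0,"az": 7,"claw": 0.05},{"x": -0.006,"y": 0.004,"z": -0.0015,"ax": 0,"ay": 0,"az": 7,"claw": 0.05},{"x": -0.0055,"y": 0.0045,"z": -0.0015,"ax": 0,"ay": 0,"az": 7,"claw": 0.05},{"x": -0.005,"y": 0.005,"z": -0.0015,"ax": 0,"ay": 0,"az": 7,"claw": 0.05},{"x": -0.0045,"y": 0.0055,"z": -0.0015,"ax": 0,"ay": 0,"az": 7,"claw": 0.05}]'

```text
time_s: 5.2
ee_pos: [0.4975, -0.188, 0.1633]
eef_rot: [3.141, -0.009, 1.976]
force: [0.1, -0.1, -0.2]
grip_width: 0.0502
```

step_arm --steps '[{"x": -0.004,"y": 0.006,"z": -0.0015,"ax": 0,"ay": 0,"az": 6.5,"claw": 0.04},{"x": -0.003,"y": 0.0065,"z": -0.0015,"ax": 0,"ay": 0,"az": 6.5,"claw": 0.04},{"x": -0.0025,"y": 0.007,"z": -0.0015,"ax": 0,"ay": 0,"az": 6,"claw": 0.04},{"x": -0.0015,"y": 0.006,"z": 0,"ax": 0,"ay": 0,"az": 4,"claw": 0.04},{"x": 0,"y": 0.002,"z": 0,"ax": 0,"ay": 0,"az": 1,"claw": 0.04}]'

```text
time_s: 5.62
ee_pos: [0.5288, -0.1918, 0.1671]
eef_rot: [-3.139, -0.01, 1.547]
force: [0.1, 0.6, 0.1]
grip_width: 0.04
```

Run:
```python
from mv import *
snap("top",3,(385,125,505,265),5);st(CASE); 
b=pose(CASE,(-.053,0,.130),0,jaw=0,off=.013); rows([b])
```

```text
t 5.67 q [-0.42  0.36  1.53  0.01  1.26 -0.4 ] p [ 0.5288 -0.1917  0.167 ] F [-0.1  0.2 -1. ] M [-0.1  0.1 -0. ] w 0.0399
local tcp [-58.2   1.  167. ] grasp [-58.1   0.8 186. ] z_t [-0.004  0.01  -1.   ] y_t [ 0.995  0.102 -0.003]
1 {"x":-0.001,"y":0.0026,"z":0.025,"ax":-0.1,"ay":-0.28,"az":2.92}
2 {"x":-0.0008,"y":0.0026,"z":0.025,"ax":-0.1,"ay":-0.28,"az":2.92}
```

View pics/top3.png

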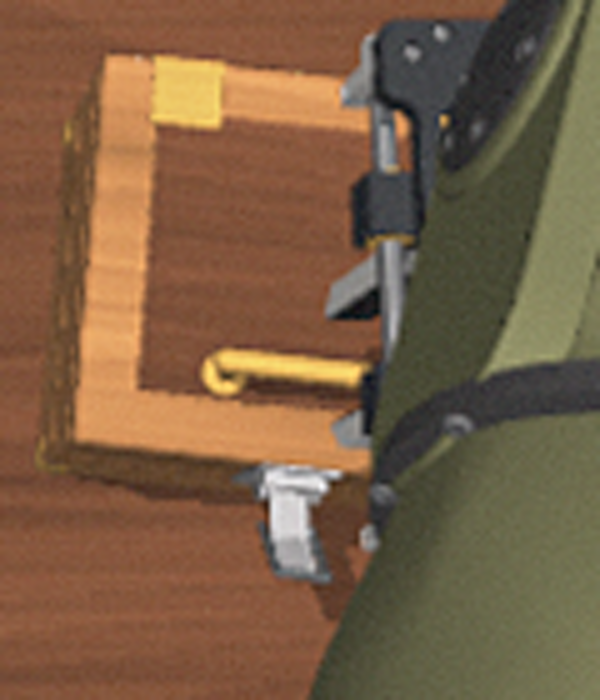

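step_arm --steps '[{"x": -0.001,"y": 0.003,"z": 0.02,"ax": 0,"ay": 0,"az": 3,"claw": 0.04},{"x": 0,"y": 0.002,"z": 0.02,"ax": 0,"ay": 0,"az": 2,"claw": 0.04},{"x": 0,"y": 0.001,"z": 0.008,"ax": 0,"ay": 0,"az": 1,"claw": 0.04},{"x": 0,"y": 0,"z": 0.001,"ax": 0,"ay": 0,"az": 0,"claw": 0.04}]'

```text
time_s: 6.0
ee_pos: [0.5344, -0.1921, 0.1171]
eef_rot: [-3.14, -0.01, 1.456]
force: [-1.0, -0.4, 0.2]
grip_width: 0.0397
```

Run:
```python
from mv import *
st(CASE);
```

```text
t 6.0 q [-0.41  0.43  1.56  0.01  1.16 -0.3 ] p [ 0.5344 -0.1921  0.1171] F [-1.  -0.4  0.2] M [-0.1  0.   0. ] w 0.0397
local tcp [-52.5   1.3 117.1] grasp [-52.5   1.1 136.1] z_t [-0.002  0.01  -1.   ] y_t [ 1.     0.009 -0.002]
```

Good alignment. Close on the bar.

step_arm --steps '[{"x": 0,"y": 0,"z": 0,"ax": 0,"ay": 0,"az": 0,"claw": 0.0},{"x": 0,"y": 0,"z": 0,"ax": 0,"ay": 0,"az": 0,"claw": 0.0},{"x": 0,"y": 0,"z": 0,"ax": 0,"ay": 0,"az": 0,"claw": 0.0},{"x": 0,"y": 0,"z": 0,"ax": 0,"ay": 0,"az": 0,"claw": 0.0}]' --grip_force 25

```text
time_s: 6.33
ee_pos: [0.5344, -0.1922, 0.1191]
eef_rot: [-3.141, -0.009, 1.464]
force: [0.9, 0.1, -0.0]
grip_width: 0.0166
```

Run:
```python
from mv import *
st(CASE); 
p,T,s=cur(); o,M=fr(CASE); g=loc(CASE,p)-np.array([0,0,-.013])
g=np.array([-.053,g[1],.130])
pv=np.array([.087,g[1],.088]); r=g-pv
W=[]
for th in np.radians(np.linspace(0,70,15)[1:]):
    Ry=R.from_euler('y',th).as_matrix(); q=pv+Ry@r
    W.append((o+M@q+.013*T[:,2],T)); print((q*1000).round(1),end=' ')
rows(W)
```

```text
t 6.33 q [-0.41  0.42  1.56  0.01  1.16 -0.31] p [ 0.5344 -0.1922  0.1191] F [ 0.9  0.1 -0. ] M [-0.1  0.  -0. ] w 0.0166
local tcp [-52.5   1.2 119.1] grasp [-52.5   1.1 138.1] z_t [-0.001  0.009 -1.   ] y_t [ 1.     0.017 -0.   ]
[-48.8   1.2 142. ] [-43.6   1.2 153.7] [-37.4   1.2 164.8] [-30.2   1.2 175.3] [-22.1   1.2 185.2] [-13.2   1.2 194.4] [ -3.6   1.2 202.7] [  6.8   1.2 210.2] [ 17.7   1.2 216.7] [ 29.2   1.2 222.2] [ 41.1   1.2 226.8] [ 53.4   1.2 230.2] [ 65.9   1.2 232.6] [ 78.6   1.2 233.9] 1 {"x":0.0002,"y":0.0037,"z":-0.0099,"ax":0.0,"ay":0.0,"az":0.0}
2 {"x":0.0,"y":0.0052,"z":-0.0116,"ax":0.0,"ay":0.0,"az":0.0}
3 {"x":-0.0,"y":0.0062,"z":-0.0111,"ax":0.0,"ay":0.0,"az":0.0}
4 {"x":-0.0,"y":0.0072,"z":-0.0105,"ax":0.0,"ay":0.0,"az":0.0}
5 {"x":-0.0,"y":0.0081,"z":-0.0099,"ax":0.0,"ay":0.0,"az":0.0}
6 {"x":-0.0001,"y":0.0089,"z":-0.0091,"ax":0.0,"ay":0.0,"az":0.0}
7 {"x":-0.0001,"y":0.0096,"z":-0.0083,"ax":0.0,"ay":0.0,"az":0.0}
8 {"x":-0.0001,"y":0.0103,"z":-0.0075,"ax":0.0,"ay":0.0,"az":0.0}
9 {"x":-0.0001,"y":0.0109,"z":-0.0065,"ax":0.0,"ay":0.0,"az":0.0}
10 {"x":-0.0001,"y":0.0115,"z":-0.0056,"ax":0.0,"ay":0.0,"az":0.0}
11 {"x":-0.0002,"y":0.0119,"z":-0.0045,"ax":0.0,"ay":0.0,"az":0.0}
12 {"x":-0.0002,"y":0.0123,"z":-0.0035,"ax":0.0,"ay":0.0,"az":0.0}
13 {"x":-0.0002,"y":0.0125,"z":-0.0024,"ax":0.0,"ay":0.0,"az":0.0}
14 {"x":-0.0002,"y":0.0127,"z":-0.0013,"ax":0.0,"ay":0.0,"az":0.0}
```

step_arm --steps '[{"x": 0,"y": 0,"z": 0.001,"ax": 0,"ay": 0,"az": 0,"claw": 0.0},{"x": 0,"y": 0,"z": 0,"ax": 0,"ay": 0,"az": 0,"claw": 0.0},{"x": 0,"y": 0.003,"z": -0.008,"ax": 0,"ay": 0,"az": 0,"claw": 0.0},{"x": 0,"y": 0.004,"z": -0.011,"ax": 0,"ay": 0,"az": 0,"claw": 0.0},{"x": 0,"y": 0.005,"z": -0.0115,"ax": 0,"ay": 0,"az": 0,"claw": 0.0}]'

```text
time_s: 6.75
ee_pos: [0.5479, -0.1939, 0.1488]
eef_rot: [3.138, -0.009, 1.465]
force: [15.7, -2.8, -17.4]
grip_width: 0.0093
```

Run:
```python
from mv import *
st(CASE);
```

```text
t 6.75 q [-0.41  0.42  1.5   0.01  1.23 -0.31] p [ 0.5479 -0.1939  0.1488] F [ 15.7  -2.8 -17.4] M [-0.7 -2.8 -0. ] w 0.0093
local tcp [-38.9   1.2 148.8] grasp [-39.    1.  167.8] z_t [ 0.003  0.009 -1.   ] y_t [1.    0.018 0.003]
```

step_arm --steps '[{"x": 0,"y": 0.0085,"z": -0.0105,"ax": 0,"ay": 0,"az": 0,"claw": 0.0},{"x": 0,"y": 0.0085,"z": -0.0105,"ax": 0,"ay": 0,"az": 0,"claw": 0.0},{"x": 0,"y": 0.009,"z": -0.0095,"ax": 0,"ay": 0,"az": 0,"claw": 0.0},{"x": 0,"y": 0.0095,"z": -0.009,"ax": 0,"ay": 0,"az": 0,"claw": 0.0}]'

```text
time_s: 7.08
ee_pos: [0.5799, -0.1979, 0.1902]
eef_rot: [-3.131, -0.011, 1.465]
force: [3.5, -2.9, -14.3]
grip_width: 0.0088
```

```bash
cat > arc.py <<'E'
from mv import *
st(CASE); p,T,s=cur(); q=loc(CASE,p)-.011*fr(CASE)[1].T@T[:,2]; r=q-np.array([.087,0,.088]); print('bar r',np.hypot(r[0],r[2]).round(4),'lid deg',np.degrees(np.arctan2(r[2],-r[0]))-np.degrees(np.arctan2(42,140)))
E
python3 arc.py
```

```text
t 7.08 q [-0.39  0.46  1.34  0.01  1.36 -0.29] p [ 0.5799 -0.1979  0.1902] F [  3.5  -2.9 -14.3] M [-0.6 -0.6 -0. ] w 0.0088
local tcp [ -6.7   1.2 190.2] grasp [ -6.5   1.  209.2] z_t [-0.011  0.01  -1.   ] y_t [ 1.     0.018 -0.011]
bar r 0.1469 lid deg 33.7181398387507
```

step_arm --steps '[{"x": 0,"y": 0.01,"z": -0.0085,"ax": 0,"ay": 0,"az": 0,"claw": 0.0},{"x": 0,"y": 0.0105,"z": -0.0075,"ax": 0,"ay": 0,"az": 0,"claw": 0.0},{"x": 0,"y": 0.011,"z": -0.0065,"ax": 0,"ay": 0,"az": 0,"claw": 0.0},{"x": 0,"y": 0.0115,"z": -0.0055,"ax": 0,"ay": 0,"az": 0,"claw": 0.0}]'

```text
time_s: 7.42
ee_pos: [0.6219, -0.2031, 0.2174]
eef_rot: [-3.12, -0.011, 1.465]
force: [-3.2, -1.0, -10.3]
grip_width: 0.0093
```

```bash
python3 arc.py
```

```text
t 7.42 q [-0.37  0.55  1.15  0.01  1.47 -0.27] p [ 0.6219 -0.2031  0.2174] F [ -3.2  -1.  -10.3] M [-0.3  0.7 -0.1] w 0.0093
local tcp [ 35.6   1.2 217.4] grasp [ 36.    1.  236.4] z_t [-0.022  0.011 -1.   ] y_t [ 1.     0.018 -0.022]
bar r 0.1494 lid deg 53.27835738325503
```

step_arm --steps '[{"x": 0,"y": 0.012,"z": -0.0025,"ax": 0,"ay": 0,"az": 0,"claw": 0.0},{"x": 0,"y": 0.012,"z": -0.002,"ax": 0,"ay": 0,"az": 0,"claw": 0.0},{"x": 0,"y": 0.0125,"z": -0.001,"ax": 0,"ay": 0,"az": 0,"claw": 0.0},{"x": 0,"y": 0.01,"z": 0,"ax": 0,"ay": 0,"az": 0,"claw": 0.0}]'

```text
time_s: 7.75
ee_pos: [0.6672, -0.2089, 0.2278]
eef_rot: [-3.113, -0.01, 1.464]
force: [-52.3, 7.9, 2.0]
grip_width: 0.01
```

```bash
python3 arc.py
```

```text
t 7.75 q [-0.36  0.66  0.95  0.    1.56 -0.25] p [ 0.6672 -0.2089  0.2278] F [-52.3   7.9   2. ] M [1.2 9.8 0. ] w 0.01
local tcp [ 81.2   1.1 227.8] grasp [ 81.8   0.9 246.8] z_t [-0.029  0.009 -1.   ] y_t [ 0.999  0.018 -0.029]
bar r 0.1509 lid deg 71.23532940188403
```

step_arm --steps '[{"x": 0,"y": -0.001,"z": 0,"ax": 0,"ay": 0,"az": 0,"claw": 0.012},{"x": 0,"y": 0,"z": 0,"ax": 0,"ay": 0,"az": 0,"claw": 0.024},{"x": 0,"y": 0,"z": 0,"ax": 0,"ay": 0,"az": 0,"claw": 0.024}]'

```text
time_s: 8.0
ee_pos: [0.6665, -0.2088, 0.2298]
eef_rot: [-3.111, -0.01, 1.465]
force: [0.1, 0.4, 0.2]
grip_width: 0.0216
```

```bash
python3 arc.py
python3 - <<'E'
from mv import *
snap("scene",4,(130,60,330,280),3)
E
```

```text
t 8.0 q [-0.36  0.66  0.94  0.    1.57 -0.25] p [ 0.6665 -0.2088  0.2298] F [0.1 0.4 0.2] M [-0.1 -0.   0.1] w 0.0216
local tcp [ 80.6   1.  229.8] grasp [ 81.2   0.9 248.8] z_t [-0.031  0.009 -0.999] y_t [ 0.999  0.019 -0.031]
bar r 0.1529 lid deg 71.03525857896722
```

View pics/scene4.png

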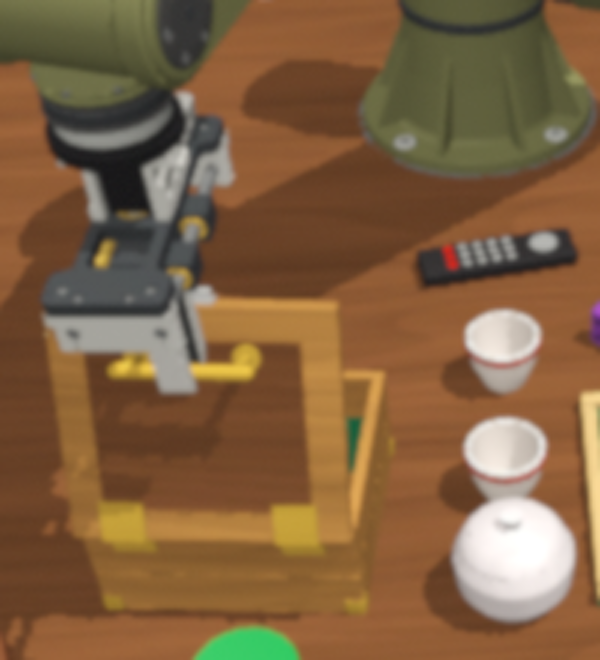

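```bash
cat >> mv.py <<'E'
TIL=(np.array([.5935,.186,0]),np.radians(13))
def tp(F,p,lean=30,jaw=90): return pose(F,p,lean,jaw,off=0)
E
python3 - <<'E'
from mv import *
p,T,s=cur()
u=(p+np.array([0,0,.055]),T)
a=tp(TIL,(0.006-.06,0,.16),30)
rows([u,a])
E
```

```text
1 {"x":0.0003,"y":-0.0008,"z":-0.0275,"ax":0.0,"ay":0.0,"az":0.0}
2 {"x":0.0003,"y":-0.0008,"z":-0.0275,"ax":0.0,"ay":0.0,"az":0.0}
3 {"x":0.0215,"y":-0.0095,"z":0.0078,"ax":-1.71,"ay":-1.31,"az":-6.25}
4 {"x":0.0226,"y":-0.0073,"z":0.0071,"ax":-1.71,"ay":-1.31,"az":-6.25}
5 {"x":0.0234,"y":-0.005,"z":0.0064,"ax":-1.71,"ay":-1.31,"az":-6.25}
6 {"x":0.024,"y":-0.0026,"z":0.0057,"ax":-1.71,"ay":-1.31,"az":-6.25}
7 {"x":0.0243,"y":-0.0001,"z":0.0051,"ax":-1.71,"ay":-1.31,"az":-6.25}
8 {"x":0.0243,"y":0.0024,"z":0.0046,"ax":-1.71,"ay":-1.31,"az":-6.25}
9 {"x":0.024,"y":0.0049,"z":0.0042,"ax":-1.71,"ay":-1.31,"az":-6.25}
10 {"x":0.0234,"y":0.0074,"z":0.0038,"ax":-1.71,"ay":-1.31,"az":-6.25}
11 {"x":0.0225,"y":0.0098,"z":0.0035,"ax":-1.71,"ay":-1.31,"az":-6.25}
12 {"x":0.0214,"y":0.012,"z":0.0034,"ax":-1.71,"ay":-1.31,"az":-6.25}
13 {"x":0.0201,"y":0.0142,"z":0.0033,"ax":-1.71,"ay":-1.31,"az":-6.25}
14 {"x":0.0185,"y":0.0162,"z":0.0033,"ax":-1.71,"ay":-1.31,"az":-6.25}
15 {"x":0.0167,"y":0.018,"z":0.0034,"ax":-1.71,"ay":-1.31,"az":-6.25}
16 {"x":0.0147,"y":0.0196,"z":0.0036,"ax":-1.71,"ay":-1.31,"az":-6.25}
17 {"x":0.0126,"y":0.021,"z":0.0039,"ax":-1.71,"ay":-1.31,"az":-6.25}
18 {"x":0.0103,"y":0.0222,"z":0.0043,"ax":-1.71,"ay":-1.31,"az":-6.25}
19 {"x":0.008,"y":0.023,"z":0.0048,"ax":-1.71,"ay":-1.31,"az":-6.25}
```

step_arm --steps '[{"x": 0,"y": 0,"z": -0.02,"ax": 0,"ay": 0,"az": 0,"claw": 0.024},{"x": 0,"y": 0,"z": -0.03,"ax": 0,"ay": 0,"az": 0,"claw": 0.024},{"x": 0.021,"y": -0.009,"z": -0.005,"ax": -1.5,"ay": -1,"az": -6,"claw": 0.05},{"x": 0.0225,"y": -0.007,"z": 0.003,"ax": -1.7,"ay": -1.3,"az": -6.3,"claw": 0.09},{"x": 0.0235,"y": -0.005,"z": 0.006,"ax": -1.7,"ay": -1.3,"az": -6.3,"claw": 0.09}]'

```text
time_s: 8.47
ee_pos: [0.6476, -0.1454, 0.2793]
eef_rot: [3.088, 0.06, 1.791]
force: [0.9, -0.1, -0.5]
grip_width: 0.0407
```

step_arm --steps '[{"x": 0.024,"y": -0.0025,"z": 0.006,"ax": -1.7,"ay": -1.3,"az": -6.3,"claw": 0.09},{"x": 0.0245,"y": 0,"z": 0.006,"ax": -1.7,"ay": -1.3,"az": -6.3,"claw": 0.09},{"x": 0.0245,"y": 0.0025,"z": 0.005,"ax": -1.7,"ay": -1.3,"az": -6.3,"claw": 0.09},{"x": 0.024,"y": 0.005,"z": 0.005,"ax": -1.7,"ay": -1.3,"az": -6.3,"claw": 0.09},{"x": 0.0235,"y": 0.0075,"z": 0.004,"ax": -1.7,"ay": -1.3,"az": -6.3,"claw": 0.09}]'

```text
time_s: 8.88
ee_pos: [0.6071, -0.0272, 0.2424]
eef_rot: [3.01, 0.243, 2.361]
force: [0.1, 0.1, 0.0]
grip_width: 0.0739
```

Run:
```python
from mv import *
st(TIL)
a=tp(TIL,(0.006-.06,0,.13),30)
rows([a])
```

```text
t 8.88 q [-0.08  0.25  1.52 -0.06  1.1  -0.87] p [ 0.6071 -0.0272  0.2424] F [0.1 0.1 0. ] M [-0.   0.1  0. ] w 0.0739
local tcp [ -34.7 -210.8  242.4] grasp [ -39.2 -208.3  260.7] z_t [ 0.238 -0.131 -0.962] y_t [0.821 0.556 0.128]
1 {"x":0.0233,"y":0.0097,"z":0.0084,"ax":-1.63,"ay":-1.23,"az":-6.04}
2 {"x":0.0224,"y":0.0118,"z":0.0083,"ax":-1.63,"ay":-1.23,"az":-6.04}
3 {"x":0.0212,"y":0.0139,"z":0.0082,"ax":-1.63,"ay":-1.23,"az":-6.04}
4 {"x":0.0198,"y":0.0158,"z":0.0081,"ax":-1.63,"ay":-1.23,"az":-6.04}
5 {"x":0.0182,"y":0.0176,"z":0.0082,"ax":-1.63,"ay":-1.23,"az":-6.04}
6 {"x":0.0164,"y":0.0192,"z":0.0084,"ax":-1.63,"ay":-1.23,"az":-6.04}
7 {"x":0.0145,"y":0.0206,"z":0.0086,"ax":-1.63,"ay":-1.23,"az":-6.04}
8 {"x":0.0125,"y":0.0218,"z":0.0089,"ax":-1.63,"ay":-1.23,"az":-6.04}
9 {"x":0.0103,"y":0.0227,"z":0.0093,"ax":-1.63,"ay":-1.23,"az":-6.04}
```

step_arm --steps '[{"x": 0.0235,"y": 0.0095,"z": 0.0085,"ax": -1.6,"ay": -1.2,"az": -6,"claw": 0.09},{"x": 0.0225,"y": 0.012,"z": 0.0085,"ax": -1.6,"ay": -1.2,"az": -6,"claw": 0.09},{"x": 0.021,"y": 0.014,"z": 0.008,"ax": -1.6,"ay": -1.2,"az": -6,"claw": 0.09},{"x": 0.02,"y": 0.016,"z": 0.008,"ax": -1.6,"ay": -1.2,"az": -6,"claw": 0.09},{"x": 0.018,"y": 0.0175,"z": 0.008,"ax": -1.6,"ay": -1.2,"az": -6,"claw": 0.09}]'

```text
time_s: 9.3
ee_pos: [0.5663, 0.0903, 0.1822]
eef_rot: [3.045, 0.428, 2.926]
force: [0.6, -0.1, -0.8]
grip_width: 0.0897
```

step_arm --steps '[{"x": 0.0165,"y": 0.019,"z": 0.0085,"ax": -1.6,"ay": -1.2,"az": -6,"claw": 0.09},{"x": 0.0145,"y": 0.0205,"z": 0.0085,"ax": -1.6,"ay": -1.2,"az": -6,"claw": 0.09},{"x": 0.0125,"y": 0.021,"z": 0.009,"ax": -1.6,"ay": -1.2,"az": -5,"claw": 0.09},{"x": 0.006,"y": 0.012,"z": 0.005,"ax": -1,"ay": -0.7,"az": -2,"claw": 0.09}]'

```text
time_s: 9.63
ee_pos: [0.535, 0.172, 0.1367]
eef_rot: [3.119, 0.533, -2.963]
force: [-0.3, -0.6, 0.2]
grip_width: 0.0898
```

Run:
```python
from mv import *
snap("top",5,(225,100,385,240),5)
st(TIL)
a=tp(TIL,(0.006-.03,0,.075),30)
b=tp(TIL,(0.006,0,.021),30)
rows([a,b])
```

```text
t 9.68 q [ 0.25  0.15  1.97 -0.03  0.48 -1.48] p [0.5341 0.1726 0.1355] F [-1.5  0.5 -2.6] M [ 0.   0.3 -0. ] w 0.0904
local tcp [-60.9   0.3 135.5] grasp [-70.5   0.3 151.9] z_t [ 0.507 -0.001 -0.862] y_t [0.036 0.999 0.02 ]
1 {"x":-0.0006,"y":-0.0001,"z":0.0354,"ax":-0.01,"ay":0.23,"az":-1.17}
2 {"x":-0.0007,"y":-0.0001,"z":0.0354,"ax":-0.01,"ay":0.23,"az":-1.17}
3 {"x":0.0005,"y":-0.0,"z":0.0309,"ax":0.0,"ay":0.0,"az":0.0}
4 {"x":0.0005,"y":-0.0,"z":0.0309,"ax":0.0,"ay":0.0,"az":0.0}
```

View pics/top5.png

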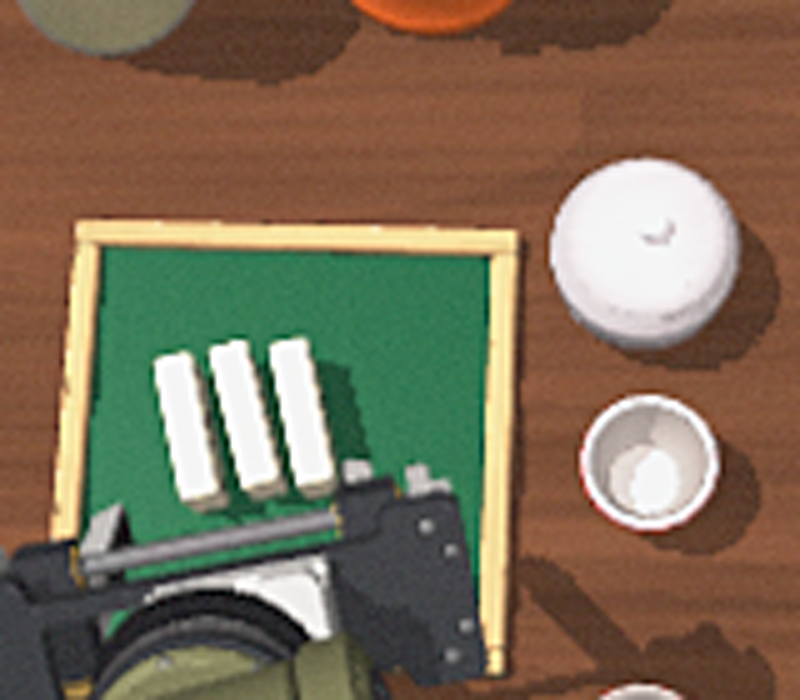

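step_arm --steps '[{"x": 0,"y": 0,"z": 0.033,"ax": 0,"ay": 0.2,"az": -1,"claw": 0.09},{"x": 0,"y": 0,"z": 0.033,"ax": 0,"ay": 0.2,"az": -0.7,"claw": 0.09},{"x": 0,"y": 0,"z": 0.032,"ax": 0,"ay": 0,"az": -0.3,"claw": 0.09},{"x": 0,"y": 0,"z": 0.02,"ax": 0,"ay": 0,"az": 0,"claw": 0.09},{"x": 0,"y": 0,"z": 0.005,"ax": 0,"ay": 0,"az": 0,"claw": 0.09}]'

```text
time_s: 10.1
ee_pos: [0.5997, 0.1874, 0.0324]
eef_rot: [3.138, 0.535, -2.924]
force: [-0.0, 1.0, -1.2]
grip_width: 0.0903
```

Run:
```python
from mv import *
snap("scene",6,(285,150,445,270),5)
st(TIL)
```

```text
t 10.15 q [ 0.25  0.46  1.86 -0.04  0.29 -1.5 ] p [0.5995 0.1873 0.0326] F [-1.1  0.2 -1.2] M [-0.1  0.2  0. ] w 0.0899
local tcp [ 6.1 -0.  32.6] grasp [-3.6 -0.  49. ] z_t [ 0.509 -0.001 -0.861] y_t [0.007 1.    0.003]
```

View pics/scene6.png

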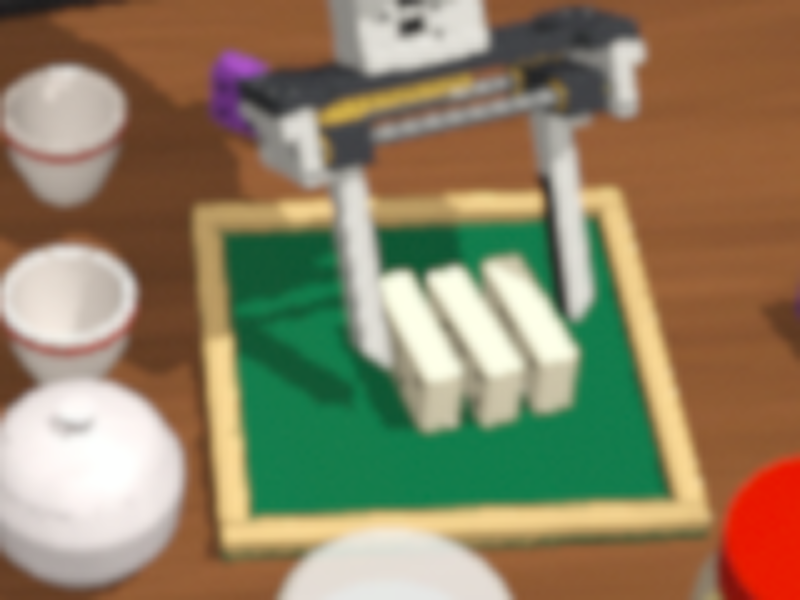

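step_arm --steps '[{"x": 0.005,"y": 0,"z": 0.009,"ax": 0,"ay": 0,"az": 0,"claw": 0.09},{"x": 0.0015,"y": 0,"z": 0.002,"ax": 0,"ay": 0,"az": 0,"claw": 0.09}]'

```text
time_s: 10.32
ee_pos: [0.6001, 0.1869, 0.0214]
eef_rot: [3.137, 0.536, -2.926]
force: [0.3, -0.3, -1.0]
grip_width: 0.0897
```

Run:
```python
from mv import *
st(TIL)
```

```text
t 10.32 q [ 0.25  0.49  1.86 -0.05  0.26 -1.49] p [0.6001 0.1869 0.0214] F [ 0.3 -0.3 -1. ] M [-0.   0.4 -0. ] w 0.0897
local tcp [ 6.7 -0.6 21.4] grasp [-3.1 -0.5 37.7] z_t [ 0.511 -0.001 -0.86 ] y_t [0.009 1.    0.004]
```

step_arm --steps '[{"x": 0,"y": 0,"z": 0,"ax": 0,"ay": 0,"az": 0,"claw": 0.078},{"x": 0,"y": 0,"z": 0,"ax": 0,"ay": 0,"az": 0,"claw": 0.07},{"x": 0,"y": 0,"z": 0,"ax": 0,"ay": 0,"az": 0,"claw": 0.064},{"x": 0,"y": 0,"z": 0,"ax": 0,"ay": 0,"az": 0,"claw": 0.058},{"x": 0,"y": 0,"z": 0,"ax": 0,"ay": 0,"az": 0,"claw": 0.05}]' --grip_force 8

```text
time_s: 10.73
ee_pos: [0.6004, 0.1868, 0.0254]
eef_rot: [3.137, 0.541, -2.927]
force: [-0.0, -0.5, 0.8]
grip_width: 0.0604
```

step_arm --steps '[{"x": 0,"y": 0,"z": 0,"ax": 0,"ay": 0,"az": 0,"claw": 0.04},{"x": 0,"y": 0,"z": 0,"ax": 0,"ay": 0,"az": 0,"claw": 0.04},{"x": 0,"y": 0,"z": 0,"ax": 0,"ay": 0,"az": 0,"claw": 0.04}]'

```text
time_s: 10.98
ee_pos: [0.6003, 0.1868, 0.026]
eef_rot: [3.137, 0.541, -2.927]
force: [-0.1, -0.1, -1.0]
grip_width: 0.0544
```

Run:
```python
from mv import *
snap("scene",7,(285,150,445,270),5)
st(TIL)
```

```text
t 11.03 q [ 0.25  0.48  1.86 -0.05  0.26 -1.49] p [0.6003 0.1868 0.0259] F [ 0.6 -0.6 -1.3] M [-0.1  0.4  0. ] w 0.0543
local tcp [ 6.8 -0.7 25.9] grasp [-3.  -0.7 42.2] z_t [ 0.515 -0.001 -0.857] y_t [0.01  1.    0.004]
```

View pics/scene7.png

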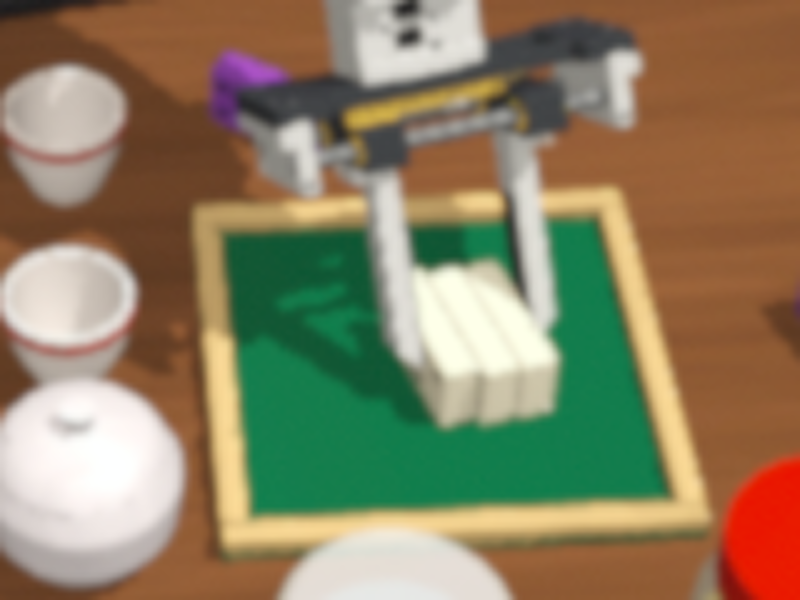

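Run:
```python
from mv import *
st(BOARD)
a=tp(BOARD,(.066,.069,.026),31)
rows([a],v=.010,w=2.5)
```

```text
t 11.03 q [ 0.25  0.48  1.86 -0.05  0.26 -1.49] p [0.6003 0.1868 0.0259] F [ 0.6 -0.6 -1.3] M [-0.1  0.4  0. ] w 0.0543
local tcp [11.6 17.  25.9] grasp [ 2.2 14.4 42.2] z_t [ 0.497  0.134 -0.857] y_t [-0.253  0.967  0.004]
1 {"x":-0.007,"y":0.0046,"z":0.0042,"ax":0.97,"ay":-0.0,"az":1.55}
2 {"x":-0.0069,"y":0.0048,"z":0.0042,"ax":0.97,"ay":-0.0,"az":1.55}
3 {"x":-0.0068,"y":0.0051,"z":0.0041,"ax":0.97,"ay":-0.0,"az":1.55}
4 {"x":-0.0066,"y":0.0053,"z":0.004,"ax":0.97,"ay":-0.0,"az":1.55}
5 {"x":-0.0065,"y":0.0056,"z":0.0039,"ax":0.97,"ay":-0.0,"az":1.55}
6 {"x":-0.0063,"y":0.0058,"z":0.0038,"ax":0.97,"ay":-0.0,"az":1.55}
7 {"x":-0.0062,"y":0.0061,"z":0.0037,"ax":0.97,"ay":-0.0,"az":1.55}
8 {"x":-0.006,"y":0.0063,"z":0.0036,"ax":0.97,"ay":-0.0,"az":1.55}
```

step_arm --steps '[{"x": -0.007,"y": 0.0045,"z": 0.004,"ax": 1,"ay": 0,"az": 1.55,"claw": 0.04},{"x": -0.007,"y": 0.005,"z": 0.004,"ax": 1,"ay": 0,"az": 1.55,"claw": 0.04},{"x": -0.007,"y": 0.005,"z": 0.004,"ax": 1,"ay": 0,"az": 1.55,"claw": 0.04},{"x": -0.0065,"y": 0.0055,"z": 0.004,"ax": 1,"ay": 0,"az": 1.55,"claw": 0.04}]' --grip_force 14

```text
time_s: 11.37
ee_pos: [0.6283, 0.2107, 0.0259]
eef_rot: [-3.14, 0.54, -3.059]
force: [0.2, -0.6, -1.5]
grip_width: 0.054
```

Run:
```python
from mv import *
st(BOARD)
a=tp(BOARD,(.066,.069,.025),31)
rows([a],v=.010,w=2.5)
```

```text
t 11.37 q [ 0.32  0.54  1.75 -0.37  0.34 -1.02] p [0.6283 0.2107 0.0259] F [ 0.2 -0.6 -1.5] M [0.  0.4 0. ] w 0.054
local tcp [38.8 41.9 25.9] grasp [29.1 40.7 42.2] z_t [ 0.51   0.061 -0.858] y_t [-0.12   0.993 -0.001]
1 {"x":-0.0064,"y":0.0059,"z":0.0041,"ax":0.87,"ay":-0.02,"az":1.49}
2 {"x":-0.0062,"y":0.0061,"z":0.004,"ax":0.87,"ay":-0.02,"az":1.49}
3 {"x":-0.0061,"y":0.0064,"z":0.0039,"ax":0.87,"ay":-0.02,"az":1.49}
4 {"x":-0.0059,"y":0.0066,"z":0.0038,"ax":0.87,"ay":-0.02,"az":1.49}
```

step_arm --steps '[{"x": -0.0065,"y": 0.006,"z": 0.004,"ax": 0.9,"ay": 0,"az": 1.5,"claw": 0.04},{"x": -0.006,"y": 0.006,"z": 0.004,"ax": 0.9,"ay": 0,"az": 1.5,"claw": 0.04},{"x": -0.005,"y": 0.005,"z": 0.003,"ax": 0.9,"ay": 0,"az": 1.5,"claw": 0.04},{"x": -0.003,"y": 0.003,"z": 0.002,"ax": 0.7,"ay": 0,"az": 1.2,"claw": 0.04}]'

```text
time_s: 11.7
ee_pos: [0.6533, 0.2332, 0.0257]
eef_rot: [-3.14, 0.541, 3.102]
force: [-4.2, -2.2, 4.0]
grip_width: 0.0542
```

Run:
```python
from mv import *
snap("scene",8,(285,150,445,270),5); snap("top",8,(225,100,345,240),5)
st(BOARD)
```

```text
t 11.8 q [ 0.37  0.61  1.64 -0.51  0.44 -0.75] p [0.6533 0.2335 0.0257] F [2.1 1.  1.4] M [ 0.3 -0.2  0.1] w 0.0541
local tcp [62.9 65.6 25.7] grasp [53.1 65.7 42. ] z_t [ 0.516 -0.001 -0.857] y_t [-0.     1.    -0.001]
```

View pics/scene8.png

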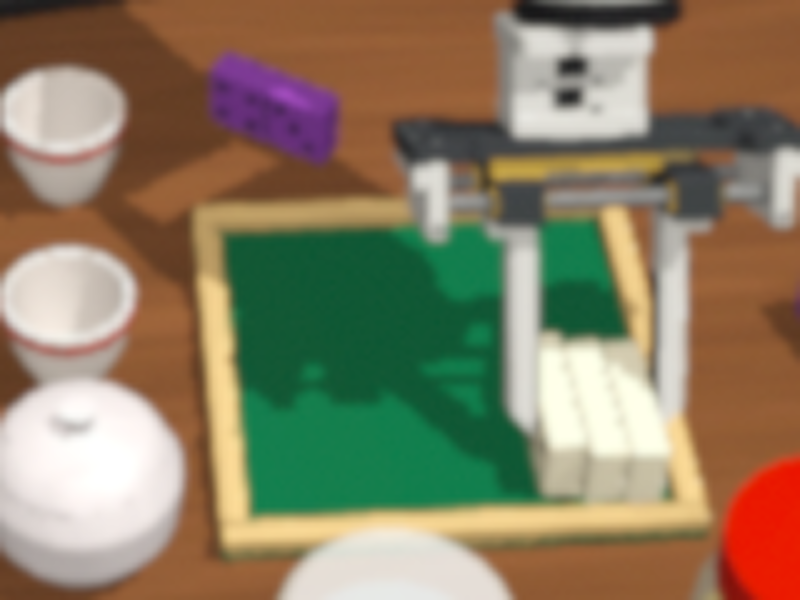

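View pics/top8.png

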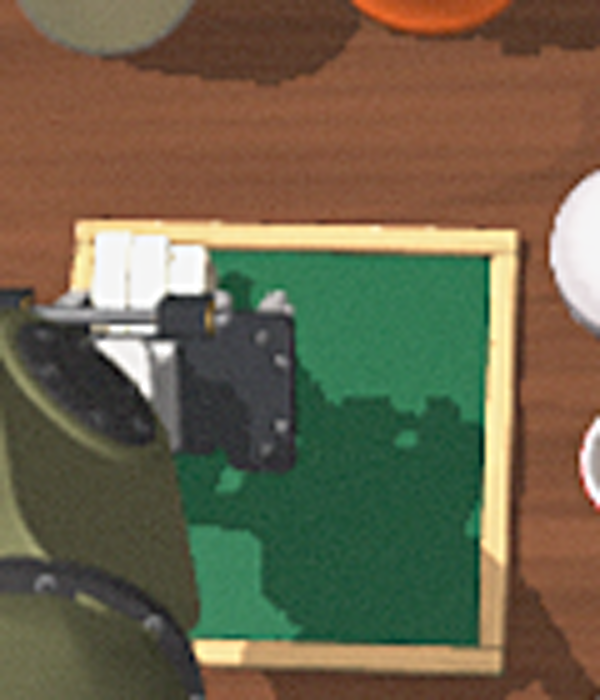

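step_arm --steps '[{"x": 0,"y": 0.003,"z": 0,"ax": 0,"ay": 0,"az": 0,"claw": 0.04},{"x": 0,"y": 0.003,"z": 0,"ax": 0,"ay": 0,"az": 0,"claw": 0.04},{"x": 0,"y": 0.002,"z": 0,"ax": 0,"ay": 0,"az": 0,"claw": 0.04}]'

```text
time_s: 12.05
ee_pos: [0.6531, 0.2397, 0.0256]
eef_rot: [-3.138, 0.54, 3.105]
force: [-4.4, -14.4, 8.4]
grip_width: 0.0541
```

Run:
```python
from mv import *
st(BOARD)
```

```text
t 12.05 q [ 0.38  0.61  1.63 -0.51  0.45 -0.74] p [0.6531 0.2397 0.0256] F [ -4.4 -14.4   8.4] M [-2.4  0.3 -1.6] w 0.0541
local tcp [62.4 71.8 25.6] grasp [52.6 71.9 41.9] z_t [ 0.514 -0.003 -0.858] y_t [-0.     1.    -0.003]
```

step_arm --steps '[{"x": 0,"y": -0.0005,"z": 0,"ax": 0,"ay": 0,"az": 0,"claw": 0.056},{"x": 0,"y": 0,"z": 0,"ax": 0,"ay": 0,"az": 0,"claw": 0.064},{"x": 0,"y": 0,"z": 0,"ax": 0,"ay": 0,"az": 0,"claw": 0.075},{"x": 0,"y": 0,"z": -0.015,"ax": 0,"ay": 0,"az": 0,"claw": 0.075},{"x": 0,"y": 0,"z": -0.035,"ax": 0,"ay": 0,"az": 0,"claw": 0.075}]'

```text
time_s: 12.47
ee_pos: [0.6255, 0.2385, 0.0632]
eef_rot: [-3.134, 0.532, 3.107]
force: [-0.3, 0.4, 1.4]
grip_width: 0.0743
```

Run:
```python
from mv import *
snap("scene",9,(315,180,435,265),6);
st(BOARD)
a=tp(BOARD,(-.02,.052,.06),31)
b=tp(BOARD,(.005,.052,.014),31)
rows([a,b])
```

```text
t 12.52 q [ 0.4   0.5   1.69 -0.47  0.51 -0.77] p [0.625  0.24   0.0707] F [-0.2  2.1  6.4] M [0.1 0.1 0.1] w 0.0745
local tcp [34.3 71.1 70.7] grasp [24.5 71.1 87. ] z_t [ 0.513 -0.002 -0.859] y_t [-0.001  1.    -0.004]
1 {"x":0.0261,"y":-0.0095,"z":-0.0093,"ax":-0.07,"ay":-0.08,"az":0.08}
2 {"x":0.026,"y":-0.0095,"z":-0.0093,"ax":-0.07,"ay":-0.08,"az":0.08}
3 {"x":0.0011,"y":0.0,"z":0.0262,"ax":0.0,"ay":0.0,"az":0.0}
4 {"x":0.0011,"y":0.0,"z":0.0262,"ax":0.0,"ay":0.0,"az":0.0}
```

View pics/scene9.png

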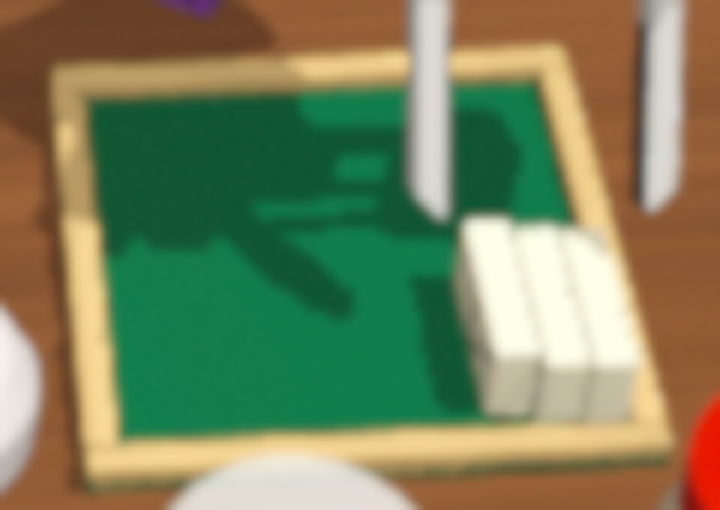

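step_arm --steps '[{"x": 0.026,"y": -0.0095,"z": -0.009,"ax": 0,"ay": 0,"az": 0,"claw": 0.0},{"x": 0.026,"y": -0.0095,"z": -0.009,"ax": 0,"ay": 0,"az": 0,"claw": 0.0},{"x": 0.001,"y": 0,"z": 0.015,"ax": 0,"ay": 0,"az": 0,"claw": 0.0},{"x": 0.001,"y": 0,"z": 0.015,"ax": 0,"ay": 0,"az": 0,"claw": 0.0},{"x": 0,"y": 0,"z": 0.003,"ax": 0,"ay": 0,"az": 0,"claw": 0.0}]'

```text
time_s: 12.93
ee_pos: [0.5835, 0.2235, 0.0345]
eef_rot: [3.14, 0.546, 3.107]
force: [0.3, -0.7, -1.1]
grip_width: 0.0452
```

Run:
```python
from mv import *
st(BOARD)
b=tp(BOARD,(.005,.052,.014),31)
rows([b])
```

```text
t 12.93 q [ 0.4   0.48  1.84 -0.61  0.39 -0.62] p [0.5835 0.2235 0.0345] F [ 0.3 -0.7 -1.1] M [-0.   0.3  0. ] w 0.0452
local tcp [-6.6 53.  34.5] grasp [-16.4  53.   50.7] z_t [ 0.519  0.004 -0.855] y_t [-0.005  1.     0.001]
1 {"x":0.0007,"y":-0.0011,"z":0.0235,"ax":0.21,"ay":0.27,"az":0.2}
```

step_arm --steps '[{"x": 0,"y": -0.001,"z": 0.014,"ax": 0,"ay": 0,"az": 0,"claw": 0.0},{"x": 0,"y": 0,"z": 0.008,"ax": 0,"ay": 0,"az": 0,"claw": 0.0},{"x": 0,"y": 0,"z": 0.001,"ax": 0,"ay": 0,"az": 0,"claw": 0.0},{"x": 0,"y": 0,"z": 0,"ax": 0,"ay": 0,"az": 0,"claw": 0.0},{"x": 0,"y": 0,"z": 0,"ax": 0,"ay": 0,"az": 0,"claw": 0.0}]'

```text
time_s: 13.35
ee_pos: [0.5962, 0.2226, 0.0149]
eef_rot: [3.139, 0.546, 3.107]
force: [-0.8, -0.3, -0.4]
grip_width: 0.0116
```

Run:
```python
from mv import *
st(BOARD)
```

```text
t 13.35 q [ 0.39  0.53  1.81 -0.64  0.36 -0.59] p [0.5962 0.2226 0.0149] F [-0.8 -0.3 -0.4] M [ 0.1  0.2 -0. ] w 0.0116
local tcp [ 6.1 52.6 14.9] grasp [-3.7 52.5 31.1] z_t [ 0.519  0.004 -0.855] y_t [-0.005  1.     0.002]
```

step_arm --steps '[{"x": -0.0035,"y": 0,"z": 0.002,"ax": 0,"ay": 0,"az": 0,"claw": 0.0},{"x": -0.0035,"y": 0,"z": 0.002,"ax": 0,"ay": 0,"az": 0,"claw": 0.0},{"x": -0.0035,"y": 0,"z": 0.002,"ax": 0,"ay": 0,"az": 0,"claw": 0.0},{"x": -0.002,"y": 0,"z": 0.0012,"ax": 0,"ay": 0,"az": 0,"claw": 0.0}]'

```text
time_s: 13.68
ee_pos: [0.6118, 0.2227, 0.0172]
eef_rot: [3.139, 0.548, 3.107]
force: [-0.3, -0.1, -0.8]
grip_width: 0.0008
```

Run:
```python
from mv import *
st(BOARD)
```

```text
t 13.68 q [ 0.38  0.55  1.77 -0.6   0.37 -0.64] p [0.6118 0.2227 0.0172] F [-0.3 -0.1 -0.8] M [-0.1  0.4  0. ] w 0.0008
local tcp [21.7 53.3 17.2] grasp [11.8 53.2 33.4] z_t [ 0.521  0.005 -0.854] y_t [-0.006  1.     0.003]
```

step_arm --steps '[{"x": -0.002,"y": 0,"z": 0.0018,"ax": 0,"ay": 0,"az": 0,"claw": 0.0},{"x": -0.002,"y": 0,"z": 0.0015,"ax": 0,"ay": 0,"az": 0,"claw": 0.0},{"x": -0.002,"y": 0,"z": 0.0012,"ax": 0,"ay": 0,"az": 0,"claw": 0.0}]'

```text
time_s: 13.93
ee_pos: [0.6142, 0.2227, 0.0163]
eef_rot: [-3.14, 0.539, 3.108]
force: [-51.5, -1.8, 37.0]
grip_width: 0.0006
```

Run:
```python
from mv import *
st(BOARD)
```

```text
t 13.93 q [ 0.38  0.56  1.76 -0.58  0.39 -0.67] p [0.6142 0.2227 0.0163] F [-51.5  -1.8  37. ] M [-0.4  4.6 -0.4] w 0.0006
local tcp [24.2 53.4 16.3] grasp [14.4 53.4 32.6] z_t [ 0.513  0.001 -0.858] y_t [-0.004  1.    -0.002]
```

step_arm --steps '[{"x": 0.003,"y": 0,"z": -0.002,"ax": 0,"ay": 0,"az": 0,"claw": 0.0},{"x": 0.006,"y": 0.008,"z": -0.004,"ax": 0,"ay": 0,"az": 0,"claw": 0.0},{"x": 0.002,"y": 0.012,"z": -0.001,"ax": 0,"ay": 0,"az": 0,"claw": 0.0},{"x": 0,"y": 0.006,"z": 0,"ax": 0,"ay": 0,"az": 0,"claw": 0.0}]'

```text
time_s: 14.27
ee_pos: [0.6015, 0.2494, 0.0179]
eef_rot: [-3.139, 0.539, 3.107]
force: [0.1, 0.6, -0.0]
grip_width: 0.0004
```

Run:
```python
from mv import *
snap("scene",10,(335,190,435,265),7);
st(BOARD)
```

```text
t 14.32 q [ 0.43  0.56  1.75 -0.62  0.41 -0.58] p [0.6017 0.25   0.018 ] F [-0.5  0.9 -0.3] M [0.  0.3 0. ] w 0.0003
local tcp [10.6 80.2 18. ] grasp [ 0.9 80.2 34.3] z_t [ 0.514  0.001 -0.858] y_t [-0.004  1.    -0.002]
```

View pics/scene10.png

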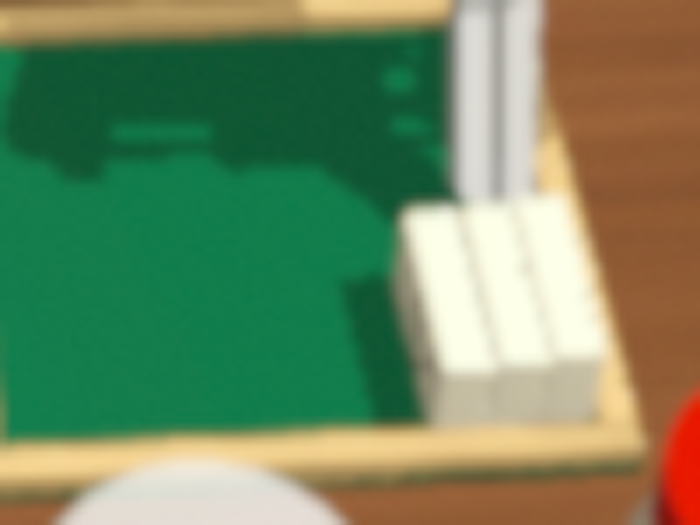

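step_arm --steps '[{"x": -0.0035,"y": 0,"z": 0.0025,"ax": 0,"ay": 0,"az": 0,"claw": 0.0},{"x": -0.0035,"y": 0,"z": 0.0025,"ax": 0,"ay": 0,"az": 0,"claw": 0.0},{"x": -0.002,"y": 0,"z": 0.0012,"ax": 0,"ay": 0,"az": 0,"claw": 0.0},{"x": -0.0015,"y": 0,"z": 0.001,"ax": 0,"ay": 0,"az": 0,"claw": 0.0}]'

```text
time_s: 14.65
ee_pos: [0.6148, 0.2494, 0.0167]
eef_rot: [-3.139, 0.537, 3.109]
force: [-45.2, 5.9, 29.4]
grip_width: 0.0007
```

Run:
```python
from mv import *
st(BOARD)
```

```text
t 14.65 q [ 0.42  0.58  1.72 -0.59  0.42 -0.62] p [0.6148 0.2494 0.0167] F [-45.2   5.9  29.4] M [0.9 4.6 0.4] w 0.0007
local tcp [23.8 80.1 16.7] grasp [14.  80.1 33. ] z_t [ 0.512  0.    -0.859] y_t [-0.004  1.    -0.002]
```

step_arm --steps '[{"x": 0.003,"y": 0,"z": -0.002,"ax": 0,"ay": 0,"az": 0,"claw": 0.0},{"x": 0.007,"y": -0.008,"z": -0.0045,"ax": 0,"ay": 0,"az": 0,"claw": 0.0},{"x": 0.002,"y": -0.025,"z": -0.001,"ax": 0,"ay": 0,"az": 0,"claw": 0.0},{"x": 0,"y": -0.025,"z": 0,"ax": 0,"ay": 0,"az": 0,"claw": 0.0},{"x": -0.008,"y": -0.002,"z": 0.005,"ax": 0,"ay": 0,"az": 0,"claw": 0.0}]'

```text
time_s: 15.07
ee_pos: [0.6079, 0.187, 0.0162]
eef_rot: [-3.139, 0.536, 3.11]
force: [-0.5, 0.4, 0.1]
grip_width: 0.0002
```

Run:
```python
from mv import *
st(BOARD)
b=tp(BOARD,(.058,.022,.014),31)
rows([b],v=.02)
```

```text
t 15.07 q [ 0.32  0.52  1.81 -0.55  0.34 -0.74] p [0.6079 0.187  0.0162] F [-0.5  0.4  0.1] M [ 0.   0.2 -0. ] w 0.0002
local tcp [19.2 17.5 16.2] grasp [ 9.5 17.5 32.5] z_t [ 0.511  0.    -0.86 ] y_t [-0.005  1.    -0.003]
1 {"x":-0.0161,"y":0.0022,"z":0.0109,"ax":0.01,"ay":-0.14,"az":0.17}
2 {"x":-0.0161,"y":0.0022,"z":0.0109,"ax":0.01,"ay":-0.14,"az":0.17}
```

step_arm --steps '[{"x": -0.015,"y": 0,"z": 0.01,"ax": 0,"ay": 0,"az": 0.2,"claw": 0.0},{"x": -0.013,"y": 0.002,"z": 0.0085,"ax": 0,"ay": 0,"az": 0.2,"claw": 0.0},{"x": -0.004,"y": 0.004,"z": 0.0025,"ax": 0,"ay": 0,"az": 0,"claw": 0.0},{"x": 0,"y": 0.004,"z": 0,"ax": 0,"ay": 0,"az": 0,"claw": 0.0}]'

```text
time_s: 15.4
ee_pos: [0.6502, 0.1907, 0.0146]
eef_rot: [3.14, 0.536, 3.096]
force: [-1.1, -0.1, 0.2]
grip_width: 0.0004
```

Run:
```python
from mv import *
st(BOARD)
```

```text
t 15.4 q [ 0.3   0.59  1.7  -0.48  0.38 -0.82] p [0.6502 0.1907 0.0146] F [-1.1 -0.1  0.2] M [ 0.1  0.3 -0.1] w 0.0004
local tcp [61.4 22.8 14.6] grasp [51.7 22.9 31. ] z_t [ 0.511 -0.003 -0.86 ] y_t [0.007 1.    0.001]
```

step_arm --steps '[{"x": 0,"y": 0.003,"z": 0,"ax": 0,"ay": 0,"az": -0.4,"claw": 0.0},{"x": 0,"y": 0.002,"z": 0,"ax": 0,"ay": 0,"az": 0,"claw": 0.0},{"x": 0,"y": 0.0015,"z": 0,"ax": 0,"ay": 0,"az": 0,"claw": 0.0},{"x": 0,"y": 0.0012,"z": 0,"ax": 0,"ay": 0,"az": 0,"claw": 0.0}]'

```text
time_s: 15.73
ee_pos: [0.649, 0.1999, 0.014]
eef_rot: [-3.137, 0.535, 3.106]
force: [0.8, -1.6, 0.2]
grip_width: 0.0005
```

Run:
```python
from mv import *
st(BOARD)
```

```text
t 15.73 q [ 0.32  0.6   1.69 -0.49  0.39 -0.8 ] p [0.649  0.1999 0.014 ] F [ 0.8 -1.6  0.2] M [-0.1  0.2 -0.1] w 0.0005
local tcp [59.8 31.9 14. ] grasp [50.1 32.  30.3] z_t [ 0.51  -0.003 -0.86 ] y_t [-0.001  1.    -0.004]
```

step_arm --steps '[{"x": 0,"y": 0.001,"z": 0,"ax": 0,"ay": 0,"az": 0,"claw": 0.0},{"x": 0,"y": 0.001,"z": 0,"ax": 0,"ay": 0,"az": 0,"claw": 0.0}]'

```text
time_s: 15.9
ee_pos: [0.6485, 0.2013, 0.0141]
eef_rot: [-3.135, 0.535, 3.107]
force: [3.0, -16.9, 4.6]
grip_width: 0.0003
```

Run:
```python
from mv import *
st(BOARD)
```

```text
t 15.9 q [ 0.32  0.6   1.69 -0.5   0.39 -0.8 ] p [0.6485 0.2013 0.0141] F [  3.  -16.9   4.6] M [-2.6 -0.6 -1.6] w 0.0003
local tcp [59.3 33.3 14.1] grasp [49.6 33.4 30.4] z_t [ 0.509 -0.004 -0.86 ] y_t [-0.001  1.    -0.006]
```

step_arm --steps '[{"x": 0,"y": -0.006,"z": 0,"ax": 0,"ay": 0,"az": 0,"claw": 0.0},{"x": 0,"y": -0.008,"z": -0.01,"ax": 0,"ay": 0,"az": 0,"claw": 0.085},{"x": 0.005,"y": 0,"z": -0.035,"ax": 0,"ay": 0,"az": 0,"claw": 0.085},{"x": 0.005,"y": 0,"z": -0.035,"ax": 0,"ay": 0,"az": 0,"claw": 0.085},{"x": 0.01,"y": 0,"z": -0.03,"ax": 0,"ay": 0,"az": 0,"claw": 0.085}]'

```text
time_s: 16.32
ee_pos: [0.5721, 0.1881, 0.0958]
eef_rot: [-3.132, 0.527, 3.107]
force: [0.6, 0.5, 1.7]
grip_width: 0.0236
```

Run:
```python
from mv import *
snap("scene",11,(335,190,435,265),7);snap("top",11,(225,130,345,240),6)
st(BOARD)
a=tp(BOARD,(.04,.071,.07),31)
b=tp(BOARD,(.069,.071,.021),31)
rows([a,b])
```

```text
t 16.42 q [ 0.35  0.32  1.87 -0.42  0.5  -0.86] p [0.5718 0.189  0.0979] F [ 1.2  0.3 -0.3] M [-0.   0.2  0.1] w 0.0318
local tcp [-16.9  18.1  97.9] grasp [-26.5  18.2 114.3] z_t [ 0.506 -0.006 -0.863] y_t [-0.001  1.    -0.007]
1 {"x":-0.0117,"y":0.0177,"z":0.0175,"ax":-0.11,"ay":-0.2,"az":0.08}
2 {"x":-0.0116,"y":0.0177,"z":0.0176,"ax":-0.11,"ay":-0.2,"az":0.08}
3 {"x":-0.0116,"y":0.0177,"z":0.0177,"ax":-0.11,"ay":-0.2,"az":0.08}
4 {"x":0.0002,"y":-0.0,"z":0.0285,"ax":0.0,"ay":0.0,"az":0.0}
5 {"x":0.0002,"y":-0.0,"z":0.0285,"ax":0.0,"ay":0.0,"az":0.0}
```

View pics/scene11.png

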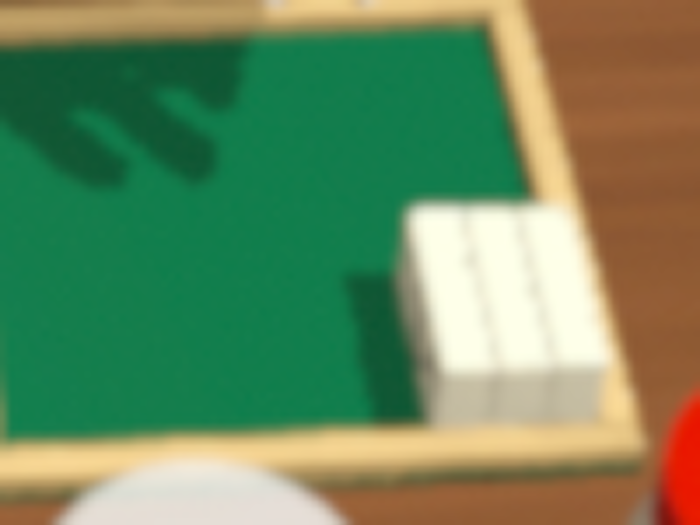

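View pics/top11.png

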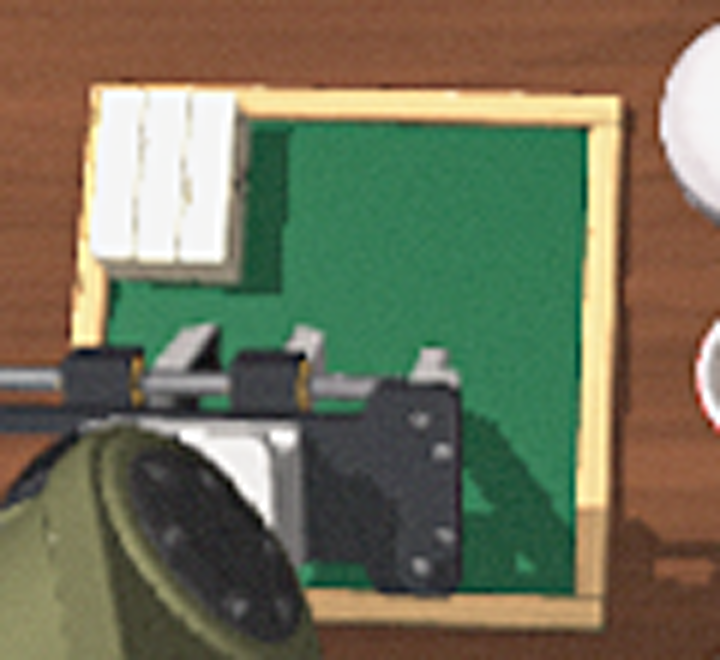

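```bash
cat > row.py <<'E'
from mv import *
import sys
tag=sys.argv[1]; z=float(sys.argv[2]); F={'B':BOARD,'C':CASE}[sys.argv[3]]
p,d=load("top",tag); C=cloud("top",d); hsv=cv2.cvtColor(p,cv2.COLOR_RGB2HSV).astype(int)
lo=[float(x) for x in sys.argv[4:8]] # local box x0 x1 y0 y1
o,M=fr(F); L=(C-o)@M
w=((hsv[...,1]<40)&(hsv[...,2]>225)&(abs(C[...,2]-z)<.006)&(L[...,0]>lo[0])&(L[...,0]<lo[1])&(L[...,1]>lo[2])&(L[...,1]<lo[3])).astype(np.uint8)
w=cv2.morphologyEx(w,cv2.MORPH_CLOSE,np.ones((3,3)))
cs,_=cv2.findContours(w,cv2.RETR_EXTERNAL,cv2.CHAIN_APPROX_NONE)
for c in cs:
    if len(c)<10: continue
    P=onplane("top",c.reshape(-1,2),z); r=cv2.minAreaRect((P[:,:2]*1000).astype(np.float32))
    print('centre local',(1000*loc(F,[r[0][0]/1000,r[0][1]/1000,z])).round(1),'size',np.round(r[1],1),'yaw rel',round(((r[2]-np.degrees(F[1])+45)%90)-45,2))
E
python3 row.py 11 0.042 B 0.01 0.12 0.02 0.12
```

```text
centre local [63.2 71.2 42. ] size [54.  67.2] yaw rel 1.41
```

step_arm --steps '[{"x": -0.0115,"y": 0.0175,"z": 0.0175,"ax": 0,"ay": -0.2,"az": 0,"claw": 0.085},{"x": -0.0115,"y": 0.0175,"z": 0.0175,"ax": 0,"ay": -0.2,"az": 0,"claw": 0.085},{"x": -0.008,"y": 0.012,"z": 0.01,"ax": -0.3,"ay": 0,"az": 0,"claw": 0.085},{"x": -0.003,"y": 0.004,"z": 0.003,"ax": 0,"ay": 0,"az": 0,"claw": 0.085},{"x": 0,"y": 0,"z": 0,"ax": 0,"ay": 0,"az": 0,"claw": 0.085}]'

```text
time_s: 16.83
ee_pos: [0.63, 0.2395, 0.0725]
eef_rot: [-3.14, 0.54, 3.108]
force: [-0.3, -0.9, 0.6]
grip_width: 0.065
```

Run:
```python
from mv import *
st(BOARD)
b=tp(BOARD,(.069,.071,.021),30.5)
rows([b],v=.03)
```

```text
t 16.83 q [ 0.4   0.5   1.68 -0.46  0.51 -0.79] p [0.63   0.2395 0.0725] F [-0.3 -0.9  0.6] M [ 0.   0.3 -0. ] w 0.065
local tcp [39.3 70.7 72.5] grasp [29.6 70.7 88.8] z_t [ 0.514  0.001 -0.858] y_t [-0.004  1.    -0.001]
1 {"x":0.0005,"y":0.0001,"z":0.0297,"ax":0.03,"ay":0.23,"az":0.12}
2 {"x":0.0004,"y":0.0001,"z":0.0297,"ax":0.03,"ay":0.23,"az":0.12}
```

step_arm --steps '[{"x": 0,"y": 0,"z": 0,"ax": 0,"ay": 0.2,"az": 0.2,"claw": 0.085},{"x": 0,"y": 0,"z": 0.012,"ax": 0,"ay": 0,"az": 0,"claw": 0.085},{"x": 0,"y": 0,"z": 0.02,"ax": 0,"ay": 0,"az": 0,"claw": 0.085},{"x": 0,"y": 0,"z": 0.015,"ax": 0,"ay": 0,"az": 0,"claw": 0.085},{"x": 0,"y": 0,"z": 0.004,"ax": 0,"ay": 0,"az": 0,"claw": 0.085}]'

```text
time_s: 17.25
ee_pos: [0.6552, 0.2361, 0.0278]
eef_rot: [3.141, 0.536, 3.102]
force: [-0.7, -0.6, 0.2]
grip_width: 0.085
```

Run:
```python
from mv import *
st(BOARD)
b=tp(BOARD,(.069,.071,.021),30.5)
rows([b],v=.03)
```

```text
t 17.25 q [ 0.37  0.61  1.63 -0.48  0.45 -0.77] p [0.6552 0.2361 0.0278] F [-0.7 -0.6  0.2] M [0.  0.3 0. ] w 0.085
local tcp [64.7 68.3 27.8] grasp [55.  68.3 44.2] z_t [ 0.51  0.   -0.86] y_t [0.    1.    0.001]
1 {"x":-0.0003,"y":0.0027,"z":0.0081,"ax":0.02,"ay":0.2,"az":-0.04}
```

step_arm --steps '[{"x": 0,"y": 0.0025,"z": 0.006,"ax": 0,"ay": 0,"az": 0,"claw": 0.085},{"x": 0,"y": 0.0008,"z": 0.0015,"ax": 0,"ay": 0,"az": 0,"claw": 0.085}]'

```text
time_s: 17.42
ee_pos: [0.6588, 0.2381, 0.0208]
eef_rot: [3.141, 0.535, 3.101]
force: [0.0, 0.1, -0.2]
grip_width: 0.0853
```

Run:
```python
from mv import *
st(BOARD)
```

```text
t 17.42 q [ 0.37  0.63  1.61 -0.49  0.45 -0.76] p [0.6588 0.2381 0.0208] F [ 0.   0.1 -0.2] M [0.1 0.2 0. ] w 0.0853
local tcp [68.1 70.5 20.8] grasp [58.5 70.5 37.2] z_t [ 0.509 -0.001 -0.861] y_t [0.002 1.    0.   ]
```

step_arm --steps '[{"x": 0,"y": 0.0006,"z": 0.001,"ax": 0,"ay": 0,"az": 0,"claw": 0.075},{"x": 0,"y": 0,"z": 0.0005,"ax": 0,"ay": 0,"az": 0,"claw": 0.066},{"x": 0,"y": 0,"z": 0,"ax": 0,"ay": 0,"az": 0,"claw": 0.06},{"x": 0,"y": 0,"z": 0,"ax": 0,"ay": 0,"az": 0,"claw": 0.058}]' --grip_force 6

```text
time_s: 17.75
ee_pos: [0.6594, 0.2391, 0.0213]
eef_rot: [3.141, 0.536, 3.101]
force: [0.6, 0.1, -1.4]
grip_width: 0.0617
```

Run:
```python
from mv import *
st(BOARD)
```

```text
t 17.75 q [ 0.37  0.63  1.61 -0.49  0.45 -0.76] p [0.6594 0.2391 0.0213] F [ 0.6  0.1 -1.4] M [-0.   0.2  0. ] w 0.0617
local tcp [68.7 71.5 21.3] grasp [59.  71.5 37.6] z_t [ 0.511 -0.    -0.86 ] y_t [0.002 1.    0.001]
```

Very well centred (68.7, 71.5, 21.3). Close.

step_arm --steps '[{"x": 0,"y": 0,"z": 0,"ax": 0,"ay": 0,"az": 0,"claw": 0.045},{"x": 0,"y": 0,"z": 0,"ax": 0,"ay": 0,"az": 0,"claw": 0.045},{"x": 0,"y": 0,"z": 0,"ax": 0,"ay": 0,"az": 0,"claw": 0.045}]'

```text
time_s: 18.0
ee_pos: [0.6592, 0.2392, 0.022]
eef_rot: [3.14, 0.536, 3.101]
force: [0.6, 0.6, -2.1]
grip_width: 0.0539
```

step_arm --steps '[{"x": 0,"y": 0,"z": 0,"ax": 0,"ay": 0,"az": 0,"claw": 0.04},{"x": 0,"y": 0,"z": 0,"ax": 0,"ay": 0,"az": 0,"claw": 0.04}]' --grip_force 30

```text
time_s: 18.17
ee_pos: [0.6589, 0.2392, 0.0219]
eef_rot: [3.141, 0.536, 3.101]
force: [0.6, 0.0, -2.1]
grip_width: 0.054
```

Run:
```python
from mv import *
st(BOARD)
p,T,s=cur()
print(R.from_matrix(T).as_euler('xyz'))
```

```text
t 18.17 q [ 0.38  0.63  1.61 -0.49  0.45 -0.76] p [0.6589 0.2392 0.0219] F [ 0.6  0.  -2.1] M [0.  0.4 0. ] w 0.054
local tcp [68.2 71.5 21.9] grasp [58.5 71.6 38.2] z_t [ 0.511 -0.    -0.86 ] y_t [0.001 1.    0.001]
[3.14074537 0.53588657 3.10125001]
```

step_arm --steps '[{"x": -0.003,"y": 0,"z": -0.005,"ax": 0,"ay": 0,"az": 0,"claw": 0.04},{"x": -0.006,"y": 0,"z": -0.01,"ax": 0,"ay": 0,"az": 0,"claw": 0.04},{"x": -0.009,"y": 0,"z": -0.015,"ax": 0,"ay": 0,"az": 0,"claw": 0.04}]'

```text
time_s: 18.42
ee_pos: [0.6573, 0.2384, 0.0547]
eef_rot: [-3.139, 0.53, 3.103]
force: [-0.9, -0.4, -1.7]
grip_width: 0.0539
```

Run:
```python
from mv import *
snap("scene",12,(315,150,435,265),5);snap("top",12); crop("top",12,(385,100,515,240),5,"ctop12")
st(BOARD)
```

```text
t 18.52 q [ 0.38  0.57  1.6  -0.43  0.51 -0.82] p [0.6593 0.2392 0.0587] F [ 1.4  0.3 -0.8] M [0.  0.4 0. ] w 0.0536
local tcp [68.6 71.6 58.7] grasp [58.9 71.6 75.1] z_t [ 0.511  0.    -0.86 ] y_t [0.001 1.    0.001]
```

View pics/scene12.png

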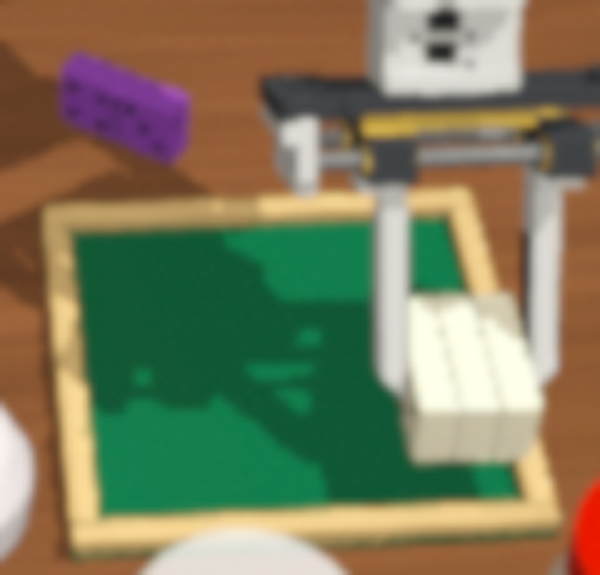

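View pics/ctop12.png

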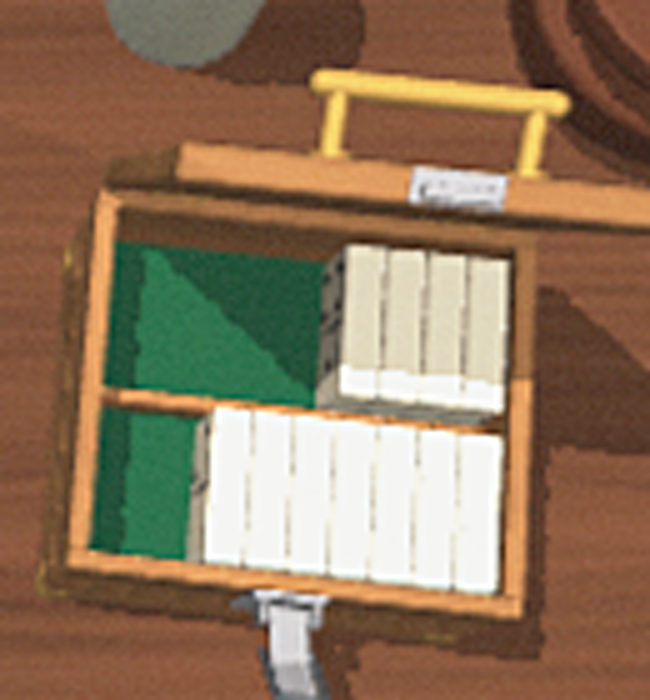

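Run:
```python
from mv import *
p,d=load("top",12); C=cloud("top",d); o,M=fr(CASE); L=(C-o)@M
hsv=cv2.cvtColor(p,cv2.COLOR_RGB2HSV).astype(int)
def fit(m,z,nm):
    m=cv2.morphologyEx(m.astype(np.uint8),cv2.MORPH_CLOSE,np.ones((3,3)))
    cs,_=cv2.findContours(m,cv2.RETR_EXTERNAL,cv2.CHAIN_APPROX_NONE); c=max(cs,key=cv2.contourArea)
    P=onplane("top",c.reshape(-1,2),z); r=cv2.minAreaRect((P[:,:2]*1000).astype(np.float32))
    print(nm,(1000*loc(CASE,[r[0][0]/1000,r[0][1]/1000,z])).round(1),np.round(r[1],1),round(((r[2]-np.degrees(CASE[1])+45)%90)-45,2))
box=lambda a,b,c,e:(L[...,0]>a)&(L[...,0]<b)&(L[...,1]>c)&(L[...,1]<e)
w=(hsv[...,1]<60)&(abs(C[...,2]-.08)<.006)
fit(w&box(-.085,0,-.1,.05),.08,'near block (exp -41,-26)')
fit(w&box(0,.09,-.1,.05),.08,'far block (exp 41,-53)')
g=(hsv[...,0]>60)&(hsv[...,0]<95)&(hsv[...,1]>100)
fit(g&box(0,.1,-.04,.1),.044,'bay floor (vis)')
# lid underside front / lid top edge angle from depth: points z>.12
m=(C[...,2]>.12)&box(-.05,.15,-.1,.1)&(hsv[...,2]>60); Q=L[m]
print(len(Q)); 
for z in (.13,.17,.21,.24,.25,.26):
    s=abs(Q[:,2]-z)<.006; print(z,s.sum(), Q[s][:,0].min().round(4) if s.any() else '', np.median(Q[s][:,0]).round(4) if s.any() else '')
# wall tops z .088
wd=(abs(C[...,2]-.088)<.004)&box(-.12,.12,-.12,.12)&(hsv[...,1]>90)
fit(wd,.088,'wall top')
```

```text
near block (exp -41,-26) [-40.8 -27.   80. ] [128.7  70.5] -0.12
far block (exp 41,-53) [ 40.7 -54.4  80. ] [74.8 71.3] 0.12
bay floor (vis) [43.5 28.9 44. ] [96.3 69.4] -0.14
1619
0.13 24 0.0709 0.0738
0.17 29 0.0562 0.0587
0.21 30 0.0419 0.0441
0.24 322 0.0308 0.077
0.25 525 0.0278 0.0319
0.26 699 0.0275 0.0356
wall top [ 1.1 -1.3 88. ] [194.7 175. ] -0.01
```

Run:
```python
from mv import *
L=30.73
p,T,s=cur()
a=(p+np.array([-.02,0,.125]),T)
b=tp(CASE,(-.030,.170,.19),L)
c=tp(CASE,(-.014,.0353,.15),L)
rows([a,b,c],v=.035)
```

```text
1 {"x":-0.0117,"y":-0.0002,"z":-0.0294,"ax":0.0,"ay":0.0,"az":0.0}
2 {"x":-0.0117,"y":-0.0002,"z":-0.0294,"ax":0.0,"ay":0.0,"az":0.0}
3 {"x":-0.0117,"y":-0.0002,"z":-0.0294,"ax":0.0,"ay":0.0,"az":0.0}
4 {"x":-0.0117,"y":-0.0002,"z":-0.0294,"ax":0.0,"ay":0.0,"az":0.0}
5 {"x":0.0051,"y":-0.0336,"z":-0.004,"ax":0.31,"ay":-0.0,"az":0.51}
6 {"x":0.0048,"y":-0.0337,"z":-0.0038,"ax":0.31,"ay":-0.0,"az":0.51}
7 {"x":0.0045,"y":-0.0337,"z":-0.0036,"ax":0.31,"ay":-0.0,"az":0.51}
8 {"x":0.0042,"y":-0.0338,"z":-0.0034,"ax":0.31,"ay":-0.0,"az":0.51}
9 {"x":0.0038,"y":-0.0339,"z":-0.0032,"ax":0.31,"ay":-0.0,"az":0.51}
10 {"x":0.0035,"y":-0.0339,"z":-0.003,"ax":0.31,"ay":-0.0,"az":0.51}
11 {"x":0.0032,"y":-0.034,"z":-0.0028,"ax":0.31,"ay":-0.0,"az":0.51}
12 {"x":0.0029,"y":-0.034,"z":-0.0027,"ax":0.31,"ay":-0.0,"az":0.51}
13 {"x":0.0013,"y":-0.0269,"z":0.0085,"ax":0.0,"ay":0.0,"az":0.0}
14 {"x":0.0013,"y":-0.0269,"z":0.0085,"ax":0.0,"ay":0.0,"az":0.0}
15 {"x":0.0013,"y":-0.0269,"z":0.0085,"ax":0.0,"ay":0.0,"az":0.0}
16 {"x":0.0013,"y":-0.0269,"z":0.0085,"ax":0.0,"ay":0.0,"az":0.0}
17 {"x":0.0013,"y":-0.0269,"z":0.0085,"ax":0.0,"ay":0.0,"az":0.0}
```

step_arm --steps '[{"x": -0.004,"y": 0,"z": -0.01,"ax": 0,"ay": 0,"az": 0,"claw": 0.04},{"x": -0.009,"y": 0,"z": -0.022,"ax": 0,"ay": 0,"az": 0,"claw": 0.04},{"x": -0.011,"y": 0,"z": -0.028,"ax": 0,"ay": 0,"az": 0,"claw": 0.04},{"x": -0.01,"y": 0,"z": -0.026,"ax": 0,"ay": 0,"az": 0,"claw": 0.04},{"x": -0.006,"y": -0.01,"z": -0.018,"ax": 0,"ay": 0,"az": 0,"claw": 0.04}]'

```text
time_s: 18.93
ee_pos: [0.6371, 0.2299, 0.1688]
eef_rot: [-3.14, 0.528, 3.104]
force: [0.3, -0.1, -1.2]
grip_width: 0.0537
```

step_arm --steps '[{"x": 0.002,"y": -0.02,"z": -0.004,"ax": 0.2,"ay": 0,"az": 0.3,"claw": 0.04},{"x": 0.004,"y": -0.028,"z": -0.003,"ax": 0.3,"ay": 0,"az": 0.5,"claw": 0.04},{"x": 0.004,"y": -0.03,"z": -0.003,"ax": 0.3,"ay": 0,"az": 0.5,"claw": 0.04},{"x": 0.004,"y": -0.03,"z": -0.003,"ax": 0.3,"ay": 0,"az": 0.5,"claw": 0.04},{"x": 0.004,"y": -0.03,"z": -0.003,"ax": 0.3,"ay": 0,"az": 0.5,"claw": 0.04}]'

```text
time_s: 19.35
ee_pos: [0.6048, 0.0934, 0.1821]
eef_rot: [3.139, 0.538, 3.06]
force: [0.4, -0.1, -1.6]
grip_width: 0.0536
```

Run:
```python
from mv import *
L=30.73
st(CASE)
b=tp(CASE,(-.030,.170,.19),L)
c=tp(CASE,(-.014,.0353,.15),L)
rows([b,c],v=.03)
```

```text
t 19.35 q [ 0.14  0.2   1.79 -0.19  0.63 -1.22] p [0.6048 0.0934 0.1821] F [ 0.4 -0.1 -1.6] M [ 0.1  0.4 -0. ] w 0.0536
local tcp [-18.  293.3 182.1] grasp [-27.7 292.9 198.5] z_t [ 0.512  0.024 -0.859] y_t [-0.043  0.999  0.002]
1 {"x":0.0021,"y":-0.0245,"z":-0.0032,"ax":0.27,"ay":0.02,"az":0.42}
2 {"x":0.002,"y":-0.0246,"z":-0.003,"ax":0.27,"ay":0.02,"az":0.42}
3 {"x":0.0018,"y":-0.0246,"z":-0.0029,"ax":0.27,"ay":0.02,"az":0.42}
4 {"x":0.0016,"y":-0.0246,"z":-0.0028,"ax":0.27,"ay":0.02,"az":0.42}
5 {"x":0.0014,"y":-0.0246,"z":-0.0027,"ax":0.27,"ay":0.02,"az":0.42}
6 {"x":0.0013,"y":-0.0269,"z":0.0085,"ax":0.0,"ay":0.0,"az":0.0}
7 {"x":0.0013,"y":-0.0269,"z":0.0085,"ax":0.0,"ay":0.0,"az":0.0}
8 {"x":0.0013,"y":-0.0269,"z":0.0085,"ax":0.0,"ay":0.0,"az":0.0}
9 {"x":0.0013,"y":-0.0269,"z":0.0085,"ax":0.0,"ay":0.0,"az":0.0}
10 {"x":0.0013,"y":-0.0269,"z":0.0085,"ax":0.0,"ay":0.0,"az":0.0}
```

step_arm --steps '[{"x": 0.002,"y": -0.025,"z": -0.003,"ax": 0.3,"ay": 0,"az": 0.4,"claw": 0.04},{"x": 0.002,"y": -0.025,"z": -0.003,"ax": 0.3,"ay": 0,"az": 0.4,"claw": 0.04},{"x": 0.002,"y": -0.025,"z": -0.003,"ax": 0.3,"ay": 0,"az": 0.4,"claw": 0.04},{"x": 0.0015,"y": -0.025,"z": -0.003,"ax": 0.3,"ay": 0,"az": 0.4,"claw": 0.04},{"x": 0.0015,"y": -0.025,"z": -0.002,"ax": 0.3,"ay": 0,"az": 0.4,"claw": 0.04}]'

```text
time_s: 19.77
ee_pos: [0.5739, -0.0357, 0.1918]
eef_rot: [-3.138, 0.539, 3.018]
force: [0.9, 0.6, -2.1]
grip_width: 0.0537
```

step_arm --steps '[{"x": 0.001,"y": -0.027,"z": 0.006,"ax": 0,"ay": 0,"az": 0,"claw": 0.04},{"x": 0.001,"y": -0.027,"z": 0.008,"ax": 0,"ay": 0,"az": 0,"claw": 0.04},{"x": 0.001,"y": -0.025,"z": 0.008,"ax": 0,"ay": 0,"az": 0,"claw": 0.04},{"x": 0.001,"y": -0.02,"z": 0.006,"ax": 0,"ay": 0,"az": 0,"claw": 0.04},{"x": 0,"y": -0.01,"z": 0.003,"ax": 0,"ay": 0,"az": 0,"claw": 0.04}]'

```text
time_s: 20.18
ee_pos: [0.5706, -0.1524, 0.1664]
eef_rot: [-3.137, 0.545, 3.017]
force: [0.7, 0.9, -1.5]
grip_width: 0.0538
```

Run:
```python
from mv import *
L=30.73
snap("top",13,(385,100,515,240),5); snap("scene",13,(130,60,330,280),3)
st(CASE)
c=tp(CASE,(-.014,.0353,.15),L)
rows([c],v=.03)
```

```text
t 20.28 q [-0.38  0.17  1.88  0.24  0.58 -1.99] p [ 0.5707 -0.1518  0.1664] F [-0.9 -0.9 -0.8] M [0.1 0.4 0. ] w 0.0539
local tcp [-21.5  45.8 166.4] grasp [-31.4  45.9 182.7] z_t [ 0.518 -0.005 -0.855] y_t [ 0.003  1.    -0.003]
1 {"x":0.0021,"y":-0.0104,"z":0.018,"ax":-0.26,"ay":0.47,"az":-0.05}
```

View pics/top13.png

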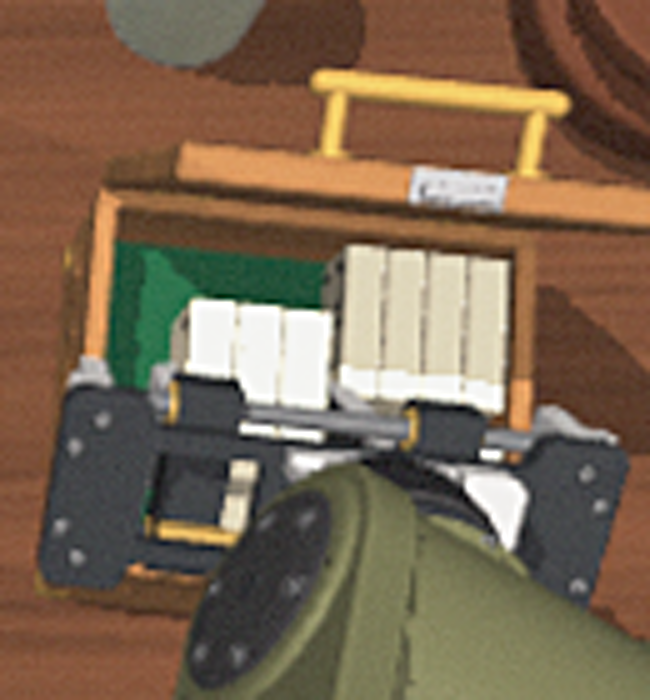

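View pics/scene13.png

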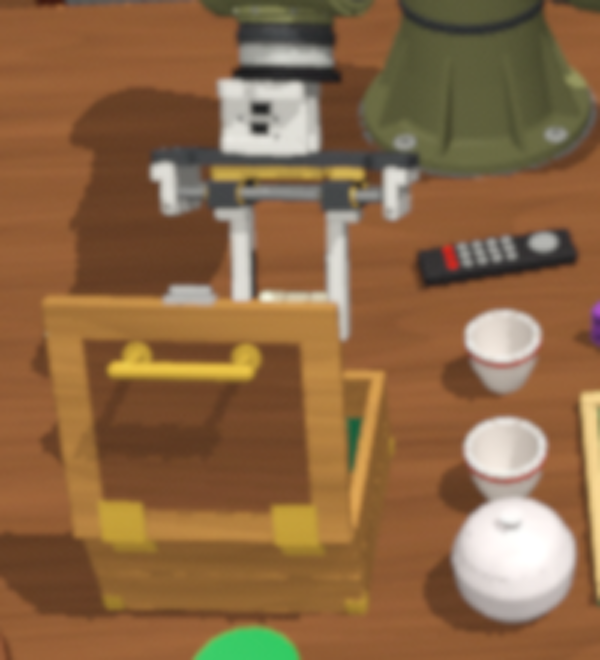

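Run:
```python
from mv import *
p,d=load("top",13); C=cloud("top",d); o,M=fr(CASE); L=(C-o)@M
hsv=cv2.cvtColor(p,cv2.COLOR_RGB2HSV).astype(int)
m=(hsv[...,1]<40)&(hsv[...,2]>225)&(C[...,2]>.165)&(C[...,2]<.21)
v,u=np.nonzero(m); k=(u>418)&(u<455)&(v<182)&(v>155)
u,v=u[k],v[k]; print('depth z',np.median(C[v,u][:,2]))
P=(onplane("top",np.c_[u,v],np.median(C[v,u][:,2]))-o)@M
# far edge per column band
for uu in range(u.min(),u.max()+1,4):
    s=u==uu
    print(uu,P[s][:,0].max().round(4),P[s][:,1].mean().round(4),end=' | ')
print('y range',P[:,1].min().round(4),P[:,1].max().round(4))
```

```text
depth z 0.1864837996877554
422 -0.0206 0.0713 | 426 0.0062 0.0645 | 430 0.0071 0.0569 | 434 0.0059 0.0489 | 438 0.0068 0.0413 | 442 0.0056 0.0336 | 446 0.0065 0.026 | 450 0.0053 0.0189 | y range 0.0184 0.0713
```

Run:
```python
from mv import *
L=30.73
W=[tp(CASE,q,L) for q in [(.006,.0353,.130),(.0383,.0353,.098)]]
rows(W,v=.016)
```

```text
1 {"x":-0.0016,"y":-0.0034,"z":0.0152,"ax":-0.09,"ay":0.16,"az":-0.02}
2 {"x":-0.0016,"y":-0.0034,"z":0.0152,"ax":-0.09,"ay":0.16,"az":-0.02}
3 {"x":-0.0016,"y":-0.0035,"z":0.0151,"ax":-0.09,"ay":0.16,"az":-0.02}
4 {"x":-0.0038,"y":-0.0,"z":0.0147,"ax":0.0,"ay":0.0,"az":0.0}
5 {"x":-0.0038,"y":-0.0,"z":0.0147,"ax":0.0,"ay":0.0,"az":0.0}
6 {"x":-0.0038,"y":-0.0,"z":0.0147,"ax":0.0,"ay":0.0,"az":0.0}
```

step_arm --steps '[{"x": -0.001,"y": -0.0035,"z": 0.01,"ax": -0.1,"ay": 0.15,"az": 0,"claw": 0.04},{"x": -0.0015,"y": -0.004,"z": 0.015,"ax": -0.1,"ay": 0.15,"az": 0,"claw": 0.04},{"x": -0.0015,"y": -0.003,"z": 0.014,"ax": -0.1,"ay": 0.15,"az": 0,"claw": 0.04},{"x": -0.001,"y": 0,"z": 0.006,"ax": 0,"ay": 0,"az": 0,"claw": 0.04}]'

```text
time_s: 20.62
ee_pos: [0.5977, -0.1638, 0.1327]
eef_rot: [3.141, 0.54, 3.018]
force: [0.8, 0.6, -1.9]
grip_width: 0.0538
```

Run:
```python
from mv import *
L=30.73
st(CASE)
W=[tp(CASE,q,L) for q in [(.0383,.0353,.098)]]
rows(W,v=.012)
```

```text
t 20.62 q [-0.39  0.28  1.83  0.27  0.53 -2.03] p [ 0.5977 -0.1638  0.1327] F [ 0.8  0.6 -1.9] M [ 0.   0.5 -0. ] w 0.0538
local tcp [  6.7  37.2 132.7] grasp [ -3.   37.2 149. ] z_t [ 0.514  0.001 -0.858] y_t [-0.001  1.     0.001]
1 {"x":-0.0023,"y":-0.0005,"z":0.0115,"ax":0.01,"ay":0.05,"az":0.01}
2 {"x":-0.0023,"y":-0.0005,"z":0.0115,"ax":0.01,"ay":0.05,"az":0.01}
3 {"x":-0.0023,"y":-0.0005,"z":0.0115,"ax":0.01,"ay":0.05,"az":0.01}
4 {"x":-0.0023,"y":-0.0005,"z":0.0115,"ax":0.01,"ay":0.05,"az":0.01}
```

step_arm --steps '[{"x": -0.002,"y": -0.0005,"z": 0.011,"ax": 0,"ay": 0.1,"az": 0,"claw": 0.04},{"x": -0.0025,"y": -0.0005,"z": 0.012,"ax": 0,"ay": 0.05,"az": 0,"claw": 0.04},{"x": -0.002,"y": -0.0005,"z": 0.01,"ax": 0,"ay": 0,"az": 0,"claw": 0.04},{"x": -0.0015,"y": 0,"z": 0.005,"ax": 0,"ay": 0,"az": 0,"claw": 0.04}]'

```text
time_s: 20.95
ee_pos: [0.6253, -0.1651, 0.1044]
eef_rot: [3.14, 0.538, 3.021]
force: [0.1, 0.1, -1.2]
grip_width: 0.0537
```

Run:
```python
from mv import *
L=30.73
snap("top",14,(385,100,515,240),5)
st(CASE)
W=[tp(CASE,q,L) for q in [(.0383,.0353,.098),(.0453,.0353,.075),(.0463,.0353,.061)]]
rows(W,v=.010)
```

```text
t 21.0 q [-0.37  0.38  1.77  0.28  0.48 -2.03] p [ 0.6255 -0.165   0.1041] F [-0.3 -0.1 -2.8] M [0.1 0.4 0. ] w 0.0539
local tcp [ 34.5  39.4 104.1] grasp [ 24.7  39.4 120.4] z_t [ 0.512  0.003 -0.859] y_t [-0.004  1.     0.001]
1 {"x":-0.0002,"y":-0.0042,"z":0.0072,"ax":0.17,"ay":0.09,"az":0.17}
2 {"x":0.0019,"y":-0.0,"z":0.0078,"ax":0.0,"ay":0.0,"az":0.0}
3 {"x":0.0019,"y":-0.0,"z":0.0078,"ax":0.0,"ay":0.0,"az":0.0}
4 {"x":0.0019,"y":-0.0,"z":0.0078,"ax":0.0,"ay":0.0,"az":0.0}
5 {"x":0.0031,"y":0.0,"z":0.0063,"ax":0.0,"ay":0.0,"az":0.0}
6 {"x":0.0031,"y":0.0,"z":0.0063,"ax":0.0,"ay":0.0,"az":0.0}
```

View pics/top14.png

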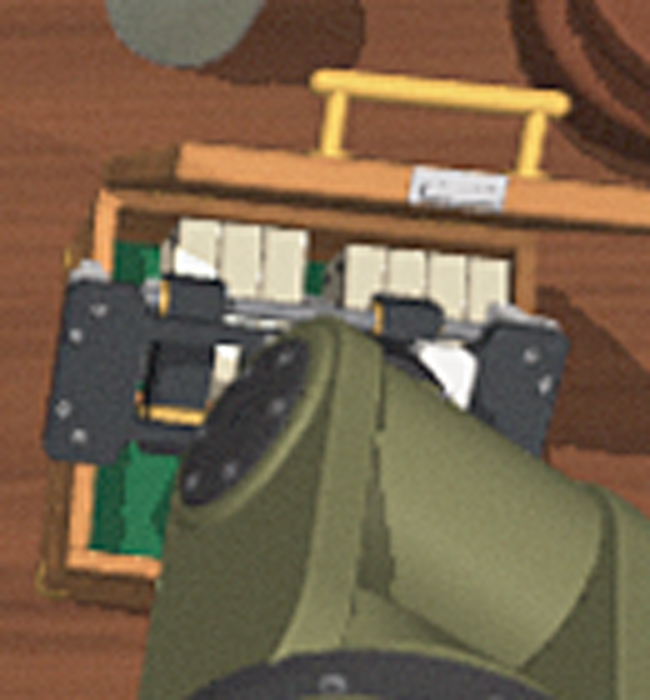

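step_arm --steps '[{"x": 0,"y": -0.0035,"z": 0.005,"ax": 0.1,"ay": 0,"az": 0.15,"claw": 0.04},{"x": 0.0005,"y": -0.0015,"z": 0.006,"ax": 0,"ay": 0,"az": 0,"claw": 0.04},{"x": 0.001,"y": 0,"z": 0.005,"ax": 0,"ay": 0,"az": 0,"claw": 0.04}]'

```text
time_s: 21.25
ee_pos: [0.6326, -0.1706, 0.0904]
eef_rot: [3.141, 0.54, 3.019]
force: [-0.4, -0.1, -1.2]
grip_width: 0.0532
```

Run:
```python
from mv import *
L=30.73
st(CASE)
W=[tp(CASE,q,L) for q in [(.0453,.0353,.075),(.0463,.0353,.061)]]
rows(W,v=.008)
```

```text
t 21.25 q [-0.37  0.41  1.76  0.29  0.46 -2.05] p [ 0.6326 -0.1706  0.0904] F [-0.4 -0.1 -1.2] M [ 0.1  0.3 -0. ] w 0.0532
local tcp [42.2 34.8 90.4] grasp [ 32.4  34.8 106.7] z_t [ 0.514  0.001 -0.858] y_t [-0.002  1.     0.   ]
1 {"x":0.0026,"y":0.0002,"z":0.0074,"ax":0.03,"ay":0.1,"az":0.03}
2 {"x":0.0026,"y":0.0002,"z":0.0074,"ax":0.03,"ay":0.1,"az":0.03}
3 {"x":0.0031,"y":0.0,"z":0.0063,"ax":0.0,"ay":0.0,"az":0.0}
4 {"x":0.0031,"y":0.0,"z":0.0063,"ax":0.0,"ay":0.0,"az":0.0}
```

step_arm --steps '[{"x": 0.0025,"y": 0,"z": 0.006,"ax": 0,"ay": 0.1,"az": 0,"claw": 0.04},{"x": 0.0025,"y": 0,"z": 0.006,"ax": 0,"ay": 0,"az": 0,"claw": 0.04},{"x": 0.002,"y": 0,"z": 0.003,"ax": 0,"ay": 0,"az": 0,"claw": 0.04}]'

```text
time_s: 21.5
ee_pos: [0.6347, -0.1712, 0.0728]
eef_rot: [3.142, 0.539, 3.019]
force: [1.9, 0.1, 0.2]
grip_width: 0.0541
```

Run:
```python
from mv import *
L=30.73
snap("top",15,(385,100,515,240),5)
st(CASE)
W=[tp(CASE,q,L) for q in [(.0463,.0353,.061)]]
rows(W,v=.008)
```

```text
t 21.55 q [-0.37  0.45  1.76  0.31  0.43 -2.07] p [ 0.6346 -0.1712  0.0724] F [ 4.5 -2.1 -5.2] M [-0.1 -0.2  0. ] w 0.0538
local tcp [44.3 34.4 72.4] grasp [34.5 34.4 88.7] z_t [ 0.513  0.    -0.858] y_t [-0.001  1.     0.   ]
1 {"x":0.0021,"y":0.0004,"z":0.0054,"ax":0.01,"ay":0.08,"az":0.02}
2 {"x":0.0021,"y":0.0004,"z":0.0054,"ax":0.01,"ay":0.08,"az":0.02}
```

View pics/top15.png

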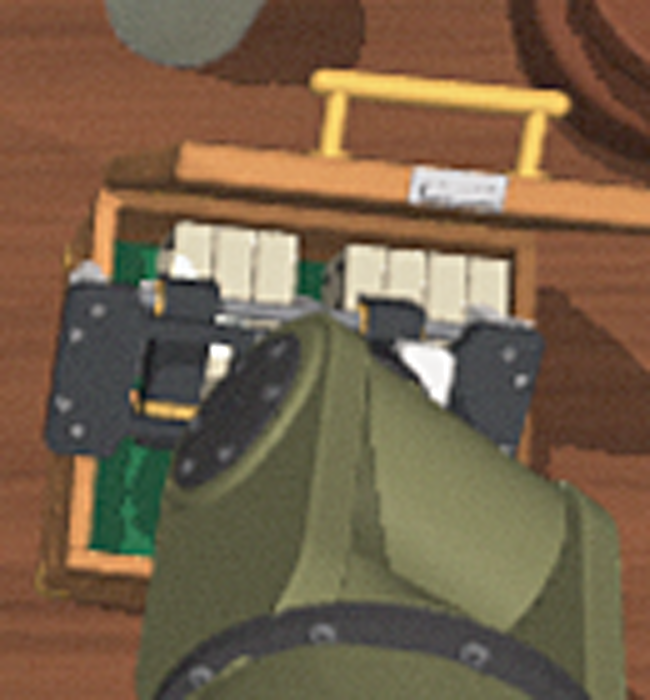

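Run:
```python
from mv import *
for i in range(1): st(CASE)
p,d=load("top",15); C=cloud("top",d); o,M=fr(CASE)
hsv=cv2.cvtColor(p,cv2.COLOR_RGB2HSV).astype(int)
def far(u0,u1,z):
    g=cv2.cvtColor(p,cv2.COLOR_RGB2GRAY).astype(float)
    out=[]
    for u in range(u0,u1):
        col=cv2.GaussianBlur(g[135:170,u:u+1],(1,3),0).ravel(); dd=np.diff(col); k=np.argmax(dd)
        # subpixel
        a,b,c=dd[max(k-1,0)],dd[k],dd[min(k+1,len(dd)-1)]; off=.5*(a-c)/(a-2*b+c+1e-9)
        out.append((u,135+k+.5+off))
    P=(onplane("top",out,z)-o)@M; return P
A=far(421,444,.0924); B=far(456,486,.080)
for nm,P in(('row',A),('packed',B)):
    print(nm,(P[::3,:2]*1000).round(1).tolist(),'median x',np.median(P[:,0]).round(4),'slope',np.polyfit(P[:,1],P[:,0],1)[0].round(4))
```

```text
t 21.55 q [-0.37  0.45  1.76  0.31  0.43 -2.07] p [ 0.6346 -0.1712  0.0724] F [ 4.5 -2.1 -5.2] M [-0.1 -0.2  0. ] w 0.0538
local tcp [44.3 34.4 72.4] grasp [34.5 34.4 88.7] z_t [ 0.513  0.    -0.858] y_t [-0.001  1.     0.   ]
row [[73.1, 57.6], [73.0, 50.9], [73.4, 44.3], [73.2, 37.7], [72.9, 31.1], [72.6, 24.4], [73.1, 17.8], [72.7, 11.2]] median x 0.0731 slope 0.0081
packed [[76.2, -23.4], [76.3, -30.1], [75.5, -36.8], [76.0, -43.5], [76.7, -50.1], [76.4, -56.8], [75.8, -63.4], [76.4, -70.1], [76.2, -76.7], [75.7, -83.4]] median x 0.0761 slope 0.0059
```

step_arm --steps '[{"x": -0.0025,"y": 0.0005,"z": 0.0005,"ax": 0,"ay": 0,"az": 0,"claw": 0.04},{"x": -0.001,"y": 0,"z": 0.0005,"ax": 0,"ay": 0,"az": 0,"claw": 0.04},{"x": 0,"y": 0,"z": 0,"ax": 0,"ay": 0,"az": 0,"claw": 0.04}]'

```text
time_s: 21.8
ee_pos: [0.6381, -0.171, 0.0728]
eef_rot: [3.141, 0.538, 3.018]
force: [0.6, -0.4, -2.2]
grip_width: 0.0537
```

```bash
cat > farx.py <<'E'
from mv import *
import sys
tag=sys.argv[1]
st(CASE); z=cur()[0][2]+.020 if len(sys.argv)<3 else float(sys.argv[2])
snap("top",tag); p,d=load("top",tag); o,M=fr(CASE); g=cv2.cvtColor(p,cv2.COLOR_RGB2GRAY).astype(float)
def far(u0,u1,z):
    out=[]
    for u in range(u0,u1):
        col=cv2.GaussianBlur(g[135:170,u:u+1],(1,3),0).ravel(); dd=np.diff(col); k=np.argmax(dd)
        a,b,c=dd[max(k-1,0)],dd[k],dd[min(k+1,len(dd)-1)]; out.append((u,135+k+.5+.5*(a-c)/(a-2*b+c+1e-9)))
    return (onplane("top",out,z)-o)@M
for nm,P in(('row',far(421,444,z)),('packed',far(456,486,.08))):
    print(nm,'median far x',np.median(P[:,0]).round(4),'slope',np.polyfit(P[:,1],P[:,0],1)[0].round(4))
E
python3 farx.py 16
```

```text
t 21.8 q [-0.37  0.45  1.75  0.3   0.43 -2.06] p [ 0.6381 -0.171   0.0728] F [ 0.6 -0.4 -2.2] M [ 0.   0.4 -0.1] w 0.0537
local tcp [47.7 35.  72.8] grasp [38.  35.  89.2] z_t [ 0.512  0.001 -0.859] y_t [-0.001  1.     0.   ]
row median far x 0.0761 slope -0.2097
packed median far x 0.0761 slope 0.0058
```

step_arm --steps '[{"x": 0.002,"y": 0,"z": 0.0035,"ax": 0,"ay": 0,"az": 0,"claw": 0.04},{"x": 0.0015,"y": 0,"z": 0.0025,"ax": 0,"ay": 0,"az": 0,"claw": 0.04},{"x": 0.001,"y": 0,"z": 0.0015,"ax": 0,"ay": 0,"az": 0,"claw": 0.04}]'

```text
time_s: 22.1
ee_pos: [0.6381, -0.171, 0.0642]
eef_rot: [3.141, 0.539, 3.018]
force: [0.4, -0.4, -2.0]
grip_width: 0.0536
```

```bash
python3 farx.py 17
```

```text
t 22.1 q [-0.37  0.47  1.75  0.32  0.41 -2.07] p [ 0.6381 -0.171   0.0642] F [ 0.4 -0.4 -2. ] M [0.  0.3 0.1] w 0.0536
local tcp [47.7 35.1 64.2] grasp [38.  35.1 80.5] z_t [ 0.513  0.001 -0.858] y_t [-0.001  1.     0.   ]
row median far x 0.0761 slope -0.1087
packed median far x 0.0761 slope 0.0031
```

step_arm --steps '[{"x": 0.0008,"y": 0,"z": 0.0012,"ax": 0,"ay": 0,"az": 0,"claw": 0.04},{"x": 0.0007,"y": 0,"z": 0.0011,"ax": 0,"ay": 0,"az": 0,"claw": 0.04},{"x": 0.0005,"y": 0,"z": 0.0008,"ax": 0,"ay": 0,"az": 0,"claw": 0.04}]'

```text
time_s: 22.4
ee_pos: [0.6377, -0.1709, 0.0598]
eef_rot: [3.141, 0.538, 3.018]
force: [-9.1, 3.3, 14.1]
grip_width: 0.0535
```

Run:
```python
from mv import *
st(CASE)
```

```text
t 22.4 q [-0.37  0.47  1.76  0.32  0.41 -2.08] p [ 0.6377 -0.1709  0.0598] F [-9.1  3.3 14.1] M [0.5 0.6 0.2] w 0.0535
local tcp [47.3 35.1 59.8] grasp [37.6 35.1 76.1] z_t [ 0.513  0.001 -0.859] y_t [-0.001  1.     0.   ]
```

step_arm --steps '[{"x": -0.0003,"y": 0,"z": -0.0005,"ax": 0,"ay": 0,"az": 0,"claw": 0.04},{"x": 0,"y": 0,"z": 0,"ax": 0,"ay": 0,"az": 0,"claw": 0.04}]' --grip_force 6

```text
time_s: 22.57
ee_pos: [0.6378, -0.1709, 0.0604]
eef_rot: [3.141, 0.538, 3.018]
force: [1.0, 0.2, -1.5]
grip_width: 0.0538
```

```bash
python3 farx.py 18
```

```text
t 22.57 q [-0.37  0.47  1.76  0.32  0.41 -2.08] p [ 0.6378 -0.1709  0.0604] F [ 1.   0.2 -1.5] M [ 0.1  0.4 -0. ] w 0.0538
local tcp [47.4 35.1 60.4] grasp [37.7 35.1 76.7] z_t [ 0.513  0.001 -0.859] y_t [-0.001  1.     0.   ]
row median far x 0.0762 slope 0.1463
packed median far x 0.0761 slope 0.0035
```

step_arm --steps '[{"x": 0.0003,"y": 0,"z": 0.0005,"ax": 0,"ay": 0,"az": 0,"claw": 0.05},{"x": 0,"y": 0,"z": 0,"ax": 0,"ay": 0,"az": 0,"claw": 0.056},{"x": 0,"y": 0,"z": 0,"ax": 0,"ay": 0,"az": 0,"claw": 0.06},{"x": 0,"y": 0,"z": 0,"ax": 0,"ay": 0,"az": 0,"claw": 0.068},{"x": 0,"y": 0,"z": 0,"ax": 0,"ay": 0,"az": 0,"claw": 0.07}]' --grip_force 3

```text
time_s: 23.03
ee_pos: [0.6382, -0.1712, 0.0604]
eef_rot: [-3.142, 0.54, 3.018]
force: [-0.5, 0.2, 0.2]
grip_width: 0.0685
```

```bash
python3 farx.py 19 0.080
python3 - <<'E'
from mv import *
crop("top",19,(385,100,515,240),5,"ctop19")
E
```

```text
t 23.03 q [-0.37  0.47  1.76  0.32  0.4  -2.08] p [ 0.6382 -0.1712  0.0604] F [-0.5  0.2  0.2] M [ 0.1  0.2 -0. ] w 0.0685
local tcp [47.9 34.9 60.4] grasp [38.1 34.9 76.7] z_t [ 0.514  0.    -0.858] y_t [-0.001  1.    -0.   ]
row median far x 0.0761 slope -0.4066
packed median far x 0.0761 slope 0.0035
```

View pics/ctop19.png

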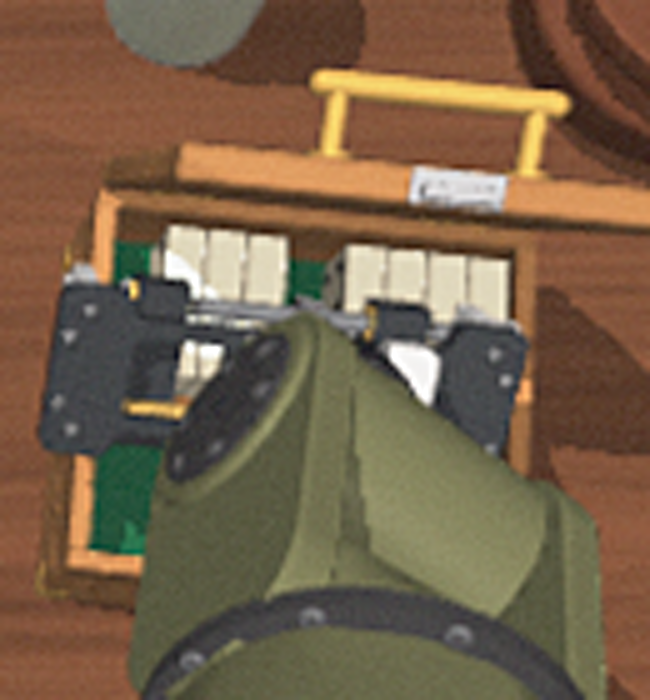

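step_arm --steps '[{"x": 0,"y": 0,"z": -0.006,"ax": 0,"ay": 0,"az": 0,"claw": 0.07},{"x": 0,"y": 0,"z": -0.012,"ax": 0,"ay": 0,"az": 0,"claw": 0.07},{"x": 0,"y": 0,"z": -0.018,"ax": 0,"ay": 0,"az": 0,"claw": 0.07},{"x": 0,"y": 0,"z": -0.025,"ax": 0,"ay": 0,"az": 0,"claw": 0.07},{"x": 0,"y": 0,"z": -0.03,"ax": 0,"ay": 0,"az": 0,"claw": 0.07}]'

```text
time_s: 23.5
ee_pos: [0.589, -0.1645, 0.1364]
eef_rot: [3.14, 0.532, 3.018]
force: [-0.4, 0.0, 0.3]
grip_width: 0.0699
```

Run:
```python
from mv import *
st(CASE)
c=tp(CASE,(-.10,.10,.22),30); e=tp(CASE,(-.20,.22,.25),20)
rows([c,e],v=.04)
```

```text
t 23.5 q [-0.39  0.26  1.84  0.27  0.54 -2.04] p [ 0.589  -0.1645  0.1364] F [-0.4  0.   0.3] M [-0.   0.2  0. ] w 0.0699
local tcp [ -1.8  35.5 136.4] grasp [-11.4  35.4 152.8] z_t [ 0.507  0.002 -0.862] y_t [-0.001  1.     0.002]
1 {"x":0.0106,"y":0.0162,"z":-0.0304,"ax":0.03,"ay":0.12,"az":0.0}
2 {"x":0.0106,"y":0.0162,"z":-0.0304,"ax":0.03,"ay":0.12,"az":0.0}
3 {"x":0.0107,"y":0.0162,"z":-0.0304,"ax":0.03,"ay":0.12,"az":0.0}
4 {"x":0.0107,"y":0.0161,"z":-0.0304,"ax":0.03,"ay":0.12,"az":0.0}
5 {"x":0.0179,"y":0.03,"z":-0.019,"ax":0.0,"ay":2.5,"az":0.0}
6 {"x":0.0187,"y":0.03,"z":-0.0182,"ax":0.0,"ay":2.5,"az":0.0}
7 {"x":0.0195,"y":0.03,"z":-0.0174,"ax":0.0,"ay":2.5,"az":0.0}
8 {"x":0.0202,"y":0.03,"z":-0.0165,"ax":0.0,"ay":2.5,"az":0.0}
```

step_arm --steps '[{"x": 0.01,"y": 0,"z": -0.03,"ax": 0,"ay": 0,"az": 0,"claw": 0.07},{"x": 0.0105,"y": 0.01,"z": -0.03,"ax": 0,"ay": 0,"az": 0,"claw": 0.07},{"x": 0.0105,"y": 0.025,"z": -0.025,"ax": 0,"ay": 0,"az": 0,"claw": 0.07},{"x": 0.014,"y": 0.03,"z": -0.02,"ax": 0,"ay": 0.5,"az": 0,"claw": 0.07},{"x": 0.016,"y": 0.03,"z": -0.018,"ax": 0,"ay": 1,"az": 0,"claw": 0.07}]'

```text
time_s: 23.92
ee_pos: [0.4816, -0.0577, 0.2195]
eef_rot: [-3.141, 0.512, 3.011]
force: [0.4, 1.5, -0.2]
grip_width: 0.07
```

step_arm --steps '[{"x": 0.018,"y": 0.03,"z": -0.015,"ax": 0,"ay": 2,"az": 0,"claw": 0.07},{"x": 0.018,"y": 0.03,"z": -0.015,"ax": 0,"ay": 2,"az": 0,"claw": 0.07},{"x": 0.015,"y": 0.03,"z": -0.012,"ax": 0,"ay": 1,"az": 0,"claw": 0.07},{"x": 0.008,"y": 0.02,"z": -0.006,"ax": 0,"ay": 0,"az": 0,"claw": 0.07},{"x": 0,"y": 0,"z": 0,"ax": 0,"ay": 0,"az": 0,"claw": 0.07}]'

```text
time_s: 24.33
ee_pos: [0.4154, 0.0675, 0.2416]
eef_rot: [-3.14, 0.432, 3.008]
force: [-0.2, -0.7, 0.4]
grip_width: 0.07
```

Run:
```python
from mv import *
snap("top",20); snap("scene",20); crop("top",20,(385,100,515,240),5,"ctop20"); st(CASE)
p,d=load("top",20); C=cloud("top",d); o,M=fr(CASE); L=(C-o)@M
hsv=cv2.cvtColor(p,cv2.COLOR_RGB2HSV).astype(int)
w=((hsv[...,1]<70)&(abs(C[...,2]-.08)<.006)&(L[...,0]>0)&(L[...,0]<.09)&(L[...,1]>-.005)&(L[...,1]<.085)).astype(np.uint8)
cs,_=cv2.findContours(cv2.morphologyEx(w,cv2.MORPH_CLOSE,np.ones((3,3))),cv2.RETR_EXTERNAL,cv2.CHAIN_APPROX_NONE)
for c in cs:
    if len(c)<10: continue
    P=onplane("top",c.reshape(-1,2),.08); r=cv2.minAreaRect((P[:,:2]*1000).astype(np.float32)); print((1000*loc(CASE,[r[0][0]/1000,r[0][1]/1000,.08])).round(1),np.round(r[1],1),round(((r[2]-np.degrees(CASE[1])+45)%90)-45,2))
v,u=np.nonzero(w); print('z',np.percentile(C[v,u][:,2],[5,50,95]).round(4))
```

```text
t 24.43 q [ 0.14 -0.27  2.07 -0.15  0.93 -1.23] p [0.4162 0.0655 0.241 ] F [0.6 0.1 0.2] M [ 0.1  0.1 -0. ] w 0.0703
local tcp [-201.7  242.3  241. ] grasp [-209.6  242.4  258.2] z_t [ 0.418 -0.006 -0.908] y_t [ 0.011  1.    -0.002]
[40.9 35.9 80. ] [55.1 71.3] -0.16
z [0.0772 0.0797 0.082 ]
```

View pics/ctop20.png

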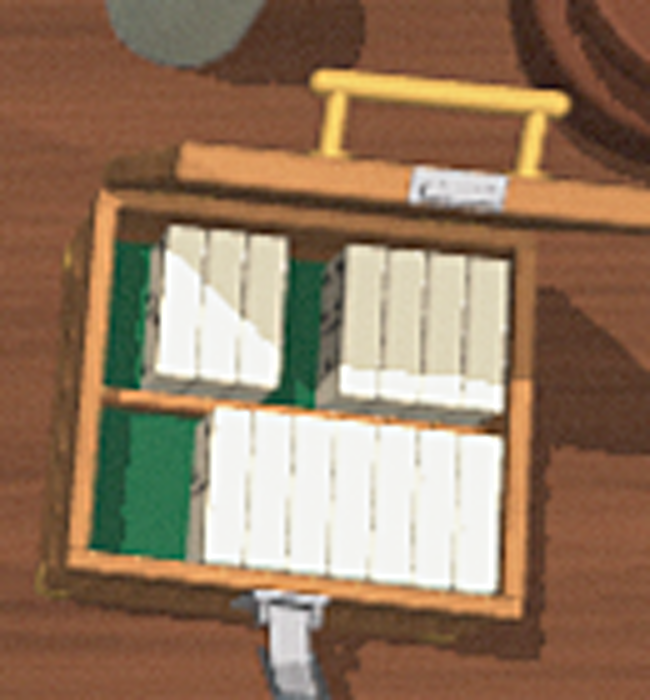

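View pics/top20.png

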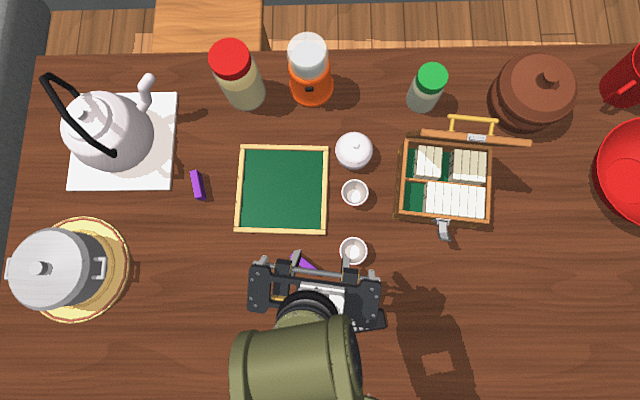

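View pics/scene20.png

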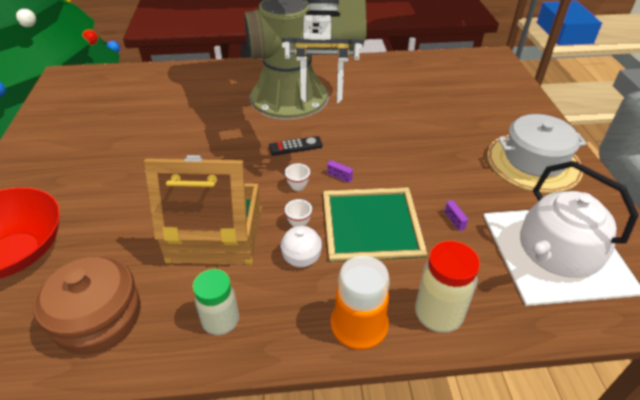

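The final top view shows the three tiles side by side in the far channel at (440,161). The lid and latch are open, and the cups at (354,193) and (352,251) and the bowl at (354,150) are where they started. The arm is clear, so I'm handing in.

Run:
```python
from station import ticket
print(ticket.hand_in())
```

```text
the job is handed in; nothing more can be done
None
```

I did the whole job in the order asked and handed it in at about 24.4 s of the 72 s allowed, with the gripper empty and clear of everything.

- **Latch and lid:** I pinched the toggle latch and swung it up until it stayed open. I then lifted the lid by its bar to its stop. The depth image put it at about 70 degrees, and it was still open in the last pictures.
- **Squaring:** I gathered the three ivory dominoes and pushed them against both raised edges in the far left corner. The camera measured the row within 0.2 mm of its nominal place.
- **Placing:** I gripped the row at about a 31 degree lean, lifted it in one go and set it in the far channel. On the way in it probably brushed the rib: the force rose by about 5 N. I moved it 3 mm further away from the robot, which cleared it, and then lowered it to light contact of about 14 N.
- **Final check:** The row's centre is at (40.9, 35.9) mm in the case, against a target of (41, 36). It is turned 0.2 degrees, with the tops level with the packed dominoes. The cups and the sugar bowl are at the same pixels as at the start.
- **Forces:** The highest readings I saw were about 63 N at the wrist while pushing the tiles against the far edge, and about 53 N as the lid reached its stop. Both came through the fingers and are under the 120 N wrist limit.
- **Checks that disagreed:** The camera reading of the squared row's angle was 1.4 degrees off the board, which I put down to pixel noise because the row was flush. Inside the case, the camera showed the row about 1 mm nearer the robot than I had worked out from the grip, so I used the camera's figure.

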